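# Set plaster moulds in the casting rack and wedge them fast

### The job

Get the casting rack ready for pouring: stand every plaster mould from the ware board in the rack's channel, pour hole up, in one close row against the end stop, then run the sliding bar up snug against the row and push its thumb wedge in until it jams the bar fast. Last, lower the clear dust cover gently onto its stop, without letting it slam, and leave the other things on the table where they are.

Things in the scene. Friction and masses are not known exactly. Their poses are not given: they have to be found in the camera images.
- rack: casting rack fixed to the table: plywood base 205 (x) by 455 (y) by 18 mm, with a channel 70 mm wide along y between two wooden rails 24 mm high. Origin on the table under the channel's middle; x points away from the robot, y along the channel, away from the end stop (an upright plate across the -y end, 106 mm over the table). Place and yaw vary
- row_start (a point): point on the base board's upper face (18 mm over the table), mid-channel, at the end stop's face; axes as the rack's. The row of moulds begins here and grows along +y. Moulds fit the channel only with their 70 mm side along y (5 mm play each side): in a close row their centres lie 35, 105, 175, 245 mm along +y from here
- near_rail: the rack's rail on the robot's side (-x), fixed, 26 mm wide, its top 42 mm over the table; the bar rides on it and the wedge jams against its top. Origin at the middle of its underside
- bar (a joint): sliding wooden cross-bar over the channel: metres pushed toward the end stop (rack -y), 0 = fully back, limit 0.205. Its face is 330 mm minus this from row_start. Takes about 3 N to slide, stays where left; stands at 0.045 to 0.13 at the start, so a long row needs it drawn back first. Its pad in the channel is 20 mm thick, top 71 mm over the table
- bar_face (a point): point on the bar's pushing face (looks along rack -y), mid-channel, 18 mm over the table; moves with the bar, axes as the rack's
- bar_grip (a point): in the bar's hand grip, an upright wooden block 30 mm (x) by 55 mm (y), top 91 mm over the table, this point 80 mm over it; it stands 45 mm behind the face and 10 mm to +x of mid-channel. Grip it across x from above, finger tips at least 48 mm over the table; 25 mm free on either side. Axes as the rack's
- wedge (a joint): dark wooden thumb wedge, 22 mm wide, 85 mm long, captive in a sloping groove under the bar's bridge over the near rail; rides with the bar. Metres pushed along its ramp toward the end stop (rack -y, falling 0.14 rad); 0 = withdrawn, loose (about 1.5 N) until it meets the rail at about 0.036. Pushed there with 10 to 20 N it jams and stays jammed
- wedge_tab (a point): on the back face (looks along rack +y) of the wedge's thumb tab, an upright block 24 mm (x) by 14 mm (y) at the wedge's rear end, 48 mm to -x of mid-channel; this point is 77 mm over the table with the wedge withdrawn, 72 mm when jammed, the tab's top 14 mm higher. Push here along rack -y. Axes as the rack's
- cover (a joint): clear plastic dust cover with aluminium edges, 160 mm deep, 300 mm long, 0.28 kg: angle in rad, 0 = level on its stop (shut, underside 106 mm over the table), 1.8 = tipped back open past upright, as at the start. It falls shut by itself from any angle below about 1.5; the hinge is only lightly damped
- cover_hinge (a point): middle of the cover's hinge line, which runs along the rack's y on the far (+x) side, 106 mm over the table
- cover_handle (a point): middle of the cover's handle, a round steel rod 10 mm thick, 120 mm long, parallel to the hinge line, 195 mm from it, 32 mm clear of the cover's free edge; with the cover open it is on top, about 295 mm over the table; shut, 111 mm over the table on the near side. Pinched from above it turns between the fingers as the cover swings
- ware_board: wooden ware board 300 by 320 by 12 mm, fixed on the table to the left of the rack, on which the moulds stand at the start; origin at the centre of its underside
- mould1: white plaster casting mould, a block 60 (x) by 70 (y) by 66 mm high, about 0.3 kg, a dark parting line across it and a dark round pour hole in its top; origin at the centre of its underside, z up through the pour hole, y along its 70 mm side. Two to four of mould1 to mould4 are present, the others absent (None)
- mould2: white plaster casting mould, a block 60 (x) by 70 (y) by 66 mm high, about 0.3 kg, a dark parting line across it and a dark round pour hole in its top; origin at the centre of its underside, z up through the pour hole, y along its 70 mm side. Two to four of mould1 to mould4 are present, the others absent (None)
- mould3: white plaster casting mould, a block 60 (x) by 70 (y) by 66 mm high, about 0.3 kg, a dark parting line across it and a dark round pour hole in its top; origin at the centre of its underside, z up through the pour hole, y along its 70 mm side. Two to four of mould1 to mould4 are present, the others absent (None)
- mould4: white plaster casting mould, a block 60 (x) by 70 (y) by 66 mm high, about 0.3 kg, a dark parting line across it and a dark round pour hole in its top; origin at the centre of its underside, z up through the pour hole, y along its 70 mm side. Two to four of mould1 to mould4 are present, the others absent (None)
- coil_pot: small dark coil pot, 80 mm wide, 48 mm high, far side; leave alone; origin under its centre
- spray_bottle: clear spray bottle with a blue trigger head, 75 mm wide, 200 mm high, far side, between rack and ware board; leave alone; origin under its centre
- rolling_pin: wooden rolling pin 310 mm long, 44 mm thick, near the robot on the right; leave alone; origin under its middle
- glaze_jar_a: white glaze jar with a black cap, 68 mm wide, 85 mm high, far left; leave alone; origin under its centre
- glaze_jar_b: white glaze jar with a black cap, 68 mm wide, 85 mm high, far side, in the middle; leave alone; origin under its centre
- brush: brush 190 mm long lying to the right of the rack; leave alone; origin under its middle
- bisque_bowl: pale fired bowl 110 mm wide, 50 mm high, far side beyond the rack; leave alone; origin under its centre
Mind the look-alikes: they are no part of the job. Leave any orange or pink look-alike of the mould4 alone.

How it is judged:
On the way, in this order (a step that is already met when the one before it is completed fails the run):
1. every mould present stands in the channel between end stop and bar, pour hole up (x of mould1 in the frame of row_start between -0.008 and 0.008 m and z of mould1 in the frame of row_start between -0.004 and 0.006 m and y of mould1 in the frame of row_start between 0.028 and 0.305 m and angle between each of mould1, mould2, mould3, mould4's own z axis and vertical below 0.07 rad and angle between the y axis of each of mould1, mould2, mould3, mould4 and the y axis of row_start, either way round below 0.17 rad and x of mould2 in the frame of row_start between -0.008 and 0.008 m and z of mould2 in the frame of row_start between -0.004 and 0.006 m and y of mould2 in the frame of row_start between 0.028 and 0.305 m and x of mould3 in the frame of row_start between -0.008 and 0.008 m and z of mould3 in the frame of row_start between -0.004 and 0.006 m and y of mould3 in the frame of row_start between 0.028 and 0.305 m and x of mould4 in the frame of row_start between -0.008 and 0.008 m and z of mould4 in the frame of row_start between -0.004 and 0.006 m and y of mould4 in the frame of row_start between 0.028 and 0.305 m), for 0.2 s.
2. the moulds stand in one close row against the end stop with the bar snug against it, and the wedge is jammed between the bar and the near rail (all of step 1 and (y of mould1 in the frame of row_start between 0.029 and 0.041 m or y of mould2 in the frame of row_start between 0.029 and 0.041 m or y of mould3 in the frame of row_start between 0.029 and 0.041 m or y of mould4 in the frame of row_start between 0.029 and 0.041 m) and (horizontal distance between mould1 and mould2 below 0.076 m or horizontal distance between mould1 and mould3 below 0.076 m or horizontal distance between mould1 and mould4 below 0.076 m) and (horizontal distance between mould2 and mould1 below 0.076 m or horizontal distance between mould2 and mould3 below 0.076 m or horizontal distance between mould2 and mould4 below 0.076 m) and (horizontal distance between mould3 and mould1 below 0.076 m or horizontal distance between mould3 and mould2 below 0.076 m or horizontal distance between mould3 and mould4 below 0.076 m) and (horizontal distance between mould4 and mould1 below 0.076 m or horizontal distance between mould4 and mould2 below 0.076 m or horizontal distance between mould4 and mould3 below 0.076 m) and y of each of mould1, mould2, mould3, mould4 in the frame of row_start below 0.253 m and (y of mould1 in the frame of bar_face between -0.04 and -0.03 m or y of mould2 in the frame of bar_face between -0.04 and -0.03 m or y of mould3 in the frame of bar_face between -0.04 and -0.03 m or y of mould4 in the frame of bar_face between -0.04 and -0.03 m) and value of joint wedge above 0.03 m and contact force between wedge and near_rail above 5 N), for 0.2 s.
3. the cover lies on its stop (value of joint cover below 0.03 rad), for 0.2 s.
At the end, for the whole second after the job is handed in: All moulds upright on the channel floor in a close row from the end stop (gaps under 6 mm), at rest; bar face within 5 mm of the last one; wedge in beyond 0.030 and bearing on the near rail with over 5 N; cover within 0.03 rad of its stop (all of step 2 and value of joint cover below 0.03 rad and linear speed of each of mould1, mould2, mould3, mould4 below 0.02 m/s); the robot touches nothing.
It fails at once if the cover slams: it falls faster than 1.8 rad/s in the last 0.35 rad before its stop (value of joint cover below 0.35 rad and velocity of joint cover below -1.8 rad/s).
It fails at once if one of the other things on the table is moved more than 40 mm (distance of any of coil_pot, spray_bottle, rolling_pin, glaze_jar_a, glaze_jar_b, brush, bisque_bowl from where it was at the start of the episode above 0.04 m).
Of mould1, mould2, mould3, mould4 only 2 to 4 are there at a start; the rules pass over those that are not, and their reading is None.
At some moment in a run one of mould1, mould2, mould3, mould4 may be knocked a few centimetres aside while the robot is not near it.
It also fails if it takes over 210 s, if anything falls off the work surface, if the arm or the gripper's body presses on something with over 40 N, if the wrist force passes 120 N, or if a joint passes its speed limit or range.

### The arm

A 6-joint arm with a two-finger parallel gripper is mounted at the origin on the work surface. World frame = base frame: x ahead of the robot, y to its left, z up, the work surface at z = 0. Lengths are in m, angles in rad, forces in N, time in s.
With the tool pointing down it reaches from about 0.275 to 0.825 m from the base axis. Payload 4.9 kg.
Tool frame: the origin (TCP) lies between the finger pads; the fingertips stand 14 mm ahead of it and the grasp point (between the pads) lies 5 mm behind it; z points along the fingers, y is the line along which they close (so a half turn about z gives the same grasp; the last joint's range is limited). The gripper opens to 85 mm and grips with 20 to 120 N. Pads are 22 mm wide; open, the fingers measure 114 mm over their backs; the gripper's body (76 mm by 85 mm) begins 54 mm behind the grasp point. The pads swing forward as they close: fully open they stand 13 mm farther back than shut.
Start: joints at [-1.311, 0.326, -0.193, 1.052, 0, 1.437], TCP at [0.211, -0.508, 0.245] pointing down, gripper open.
Joint ranges: [-2.65, 2.65], [-0.97, 1.79], [-1.3, 1.35], [-1.93, 2.1], [-1.47, 1.37], [-3.14, 3.14]. Speed limits (rad/s): [2.57, 2.57, 3.14, 3.14, 3.14, 3.14].

### API

Orientations are given as a unit quaternion [w, x, y, z].
In Python, from plant import robot gives the robot as it stands.
- The arm moves only by the tool servo_tool, never from a script. Its argument "motion" is a list of rows, each an object with "fingers": the gripper command: -1 is fully open, 1 is shut, values between are in proportion; "offset": the shift along the tool's x, y, z in m, a list of three; "twist": the turn about the tool's z in rad. A call has 1 to 20 rows; each row shifts and turns the commanded pose from where the row before left it, along the tool's axes as they then stand; what a row does not reach is not made up. A row lasts 1/10 s, in which the tool goes at most 50 mm and 8.59 degrees, less where a joint would pass 70% of its speed; a pose out of reach is approached as far as the arm can. A call is refused whole if a number of a shift passes 0.05 or a number of a turn 0.15, either way. A call with a gripper value outside its range is refused whole. The fingers move at their own pace and stop on an object; "newtons" is the grip in N (left out, the last holds). Time passes only in rows, so rows that do not move let the fingers close. It gives the time, the measured TCP pose, the force, the opening and the grip force at its end, in the units of the state.
- robot.get_state(): the state, without advancing time (a new reading comes with each control period).
- robot.snapshot(name): name is "side" or "top"; returns (picture, depth): 384x512x3 uint8, red, green, blue; 384x512 float32, m along the optical axis (not along the pixel's ray), 0 where there is no reading.
- robot.camera_info(name): a dict with "mtx" (3x3 intrinsics, pixels), "cam_to_world" (4x4, takes a point from camera to world coordinates). Camera axes: x right, y up, looking along -z (the intrinsics and any distortion apply to the point x, -y, -z); pixel columns grow to the right and rows downward; lengths in m; the calibration is good to about 2 mm. A picture is of the moment at which its call begins. camera_info takes no time and is no camera call.
- robot.sign_off(): hands the job in; it is judged then, once.
The state is a dict: "t": time; "joint_positions": joint angles; "joint_vel": joint speeds; "effort": joint torques, N m; "tool_pos": TCP position; "eef_rot": TCP orientation; "wrist_force": force on the tool from outside, world axes, zero at the start; "torque": the same for the moment, N m; "gripper_width": finger opening in m; "grip_force": force on a finger pad.
Only numpy, scipy, OpenCV 4.12 (cv2) and the standard library are available. Lean on these libraries where they do the work, as an engineer would, in place of code of your own. Each camera call takes 0.05 s, during which the arm holds its last target. There are 200 camera calls.

## Working session

There is one attempt and no reset: what is moved stays moved. The work goes in short steps, Python scripts to look and compute and a tool call to move; the robot and the scene stay as the last step left them, time stands still between calls to the robot, and variables do not carry over. Pictures are saved under pics/ and viewed, at most 14 in all, crops included, and the job is handed in when it is done.

Besides the shell and the picture viewer there is one more tool, called after ">>>" as name(argument=value, ...) on one line, values as JSON. servo_tool: Moves the arm, as the interface text tells. Its arguments: {"type":"object","properties":{"motion":{"type":"array"},"newtons":{"type":"number"}},"required":["motion"]}

```bash
mkdir -p pics; cat > h.py <<'E'
import numpy as np, cv2
from plant import robot
def cast(name, uv, z):
    i=robot.camera_info(name); K=np.array(i['mtx']); T=np.array(i['cam_to_world'])
    uv=np.atleast_2d(uv).astype(float)
    d=np.c_[(uv[:,0]-K[0,2])/K[0,0], -(uv[:,1]-K[1,2])/K[1,1], -np.ones(len(uv))]@T[:3,:3].T
    s=(z-T[2,3])/d[:,2]
    return T[:3,3]+d*s[:,None]
def cloud(name, dep):
    i=robot.camera_info(name); K=np.array(i['mtx']); T=np.array(i['cam_to_world'])
    v,u=np.mgrid[:dep.shape[0],:dep.shape[1]]
    p=np.stack([(u-K[0,2])/K[0,0]*dep, -(v-K[1,2])/K[1,1]*dep, -dep],-1)
    return p@T[:3,:3].T+T[:3,3]
def snap(name,fn=None):
    im,d=robot.snapshot(name)
    if fn: cv2.imwrite('pics/'+fn, cv2.resize(im[:,:,::-1],(800,600),interpolation=cv2.INTER_CUBIC))
    return im,d
E
python3 - <<'E'
from h import *
for n in('top','side'):
    im,d=snap(n,n+'0.png'); np.savez(f'{n}0.npz',im=im,d=d)
    i=robot.camera_info(n); print(n,np.round(i['mtx'],1).tolist(),np.round(i['cam_to_world'],3).tolist(),i.keys())
s=robot.get_state();print(s)
E
```

```text
top [[478.3, 0.0, 255.2], [0.0, 478.3, 196.8], [0.0, 0.0, 1.0]] [[0.048, 0.971, -0.236, 0.1], [-0.999, 0.048, -0.006, 0.043], [0.005, 0.236, 0.972, 1.824], [0.0, 0.0, 0.0, 1.0]] dict_keys(['mtx', 'cam_to_world'])
side [[458.2, 0.0, 259.9], [0.0, 458.2, 192.3], [0.0, 0.0, 1.0]] [[-0.946, 0.191, -0.26, 0.083], [-0.323, -0.534, 0.782, 1.269], [0.01, 0.824, 0.567, 0.997], [0.0, 0.0, 0.0, 1.0]] dict_keys(['mtx', 'cam_to_world'])
{'t': 0.1, 'joint_positions': array([-1.31122382e+00,  3.26873956e-01, -1.93452551e-01,  1.05198806e+00,
        3.14465344e-05,  1.43658928e+00]), 'joint_vel': array([-0.00021277, -0.00049062,  0.00307355, -0.0003332 , -0.0003404 ,
        0.00017848]), 'effort': array([-3.11981455e-05, -4.44240618e+01,  2.63037854e+01,  7.88421719e-03,
       -1.72267551e-04, -1.12694003e-06]), 'tool_pos': array([ 0.21091686, -0.50743489,  0.24458972]), 'eef_rot': array([-7.58615801e-04,  9.80679462e-01,  1.95620080e-01, -3.18602814e-05]), 'wrist_force': array([-0.60068084,  0.39471419,  0.79546625]), 'torque': array([-0.00913318, -0.01501502, -0.00343697]), 'grip_force': 0.0, 'gripper_width': 0.08510159586964484}
```

View pics/top0.png

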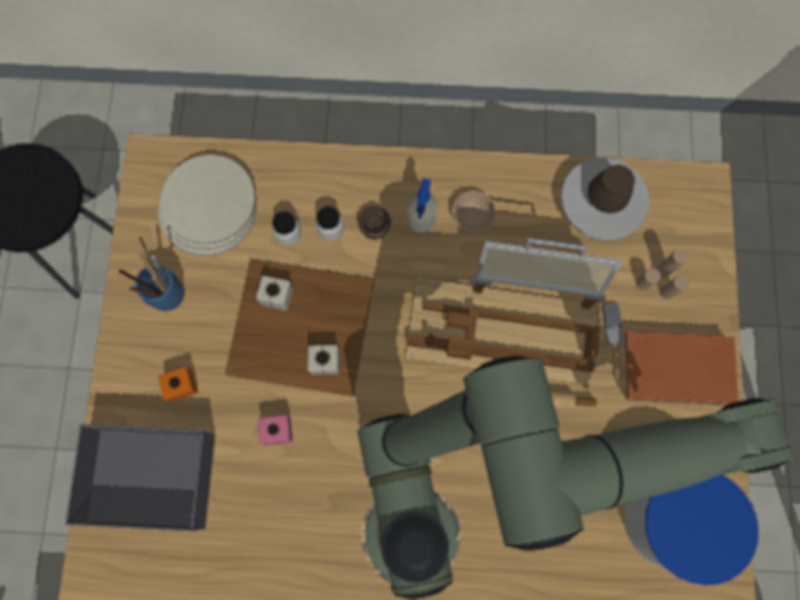

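View pics/side0.png

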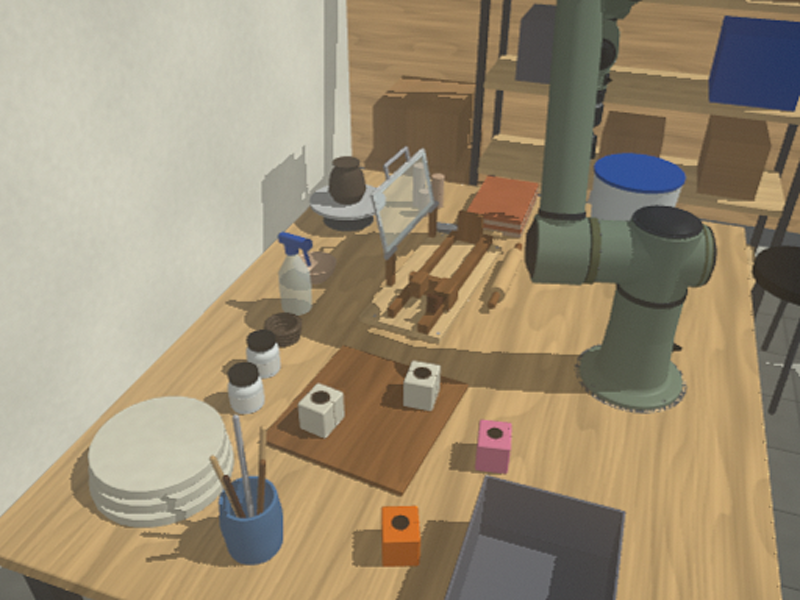

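The top view shows two white moulds on the board at (273,291) and (322,358), the rack with its bar near (455,335), the end stop at about x=595, and the open cover at (550,265). The side view confirms two upright moulds. The orange and pink blocks are decoys.

```bash
cat >> h.py <<'E'
def moulds(name='top',z=0.078,im=None):
    if im is None: im,_=robot.snapshot(name)
    hsv=cv2.cvtColor(im,cv2.COLOR_RGB2HSV)
    return hsv
E
python3 - <<'E'
from h import *
out=[]
H={}
for n in('top','side'):
    f=np.load(n+'0.npz'); P=cloud(n,f['d']); im=f['im']
    ok=f['d']>0
    p=P[ok]; c=im[ok]
    # moulds: white points over ware board
    hsv=cv2.cvtColor(im,cv2.COLOR_RGB2HSV)
    w=((hsv[...,1]<60)&(hsv[...,2]>90)&(P[...,2]>0.068)&(P[...,2]<0.09)&ok).astype(np.uint8)
    k,lab,st,ce=cv2.connectedComponentsWithStats(w)
    for i in range(1,k):
        if st[i,4]>60:
            q=P[lab==i]; print(n,st[i],np.round(np.median(q,0),3), [np.round(x,3) for x in cv2.minAreaRect(q[:,:2].astype(np.float32))], q[:,2].std().round(4))
    print('table z',np.median(p[(abs(p[:,2])<.02)][:,2]))
    # ortho map
    r=0.001; x0,x1,y0,y1=.3,.75,-.5,.15
    m=(p[:,0]>x0)&(p[:,0]<x1)&(p[:,1]>y0)&(p[:,1]<y1)&(p[:,2]>-.02)&(p[:,2]<.35)
    q=p[m];cc=c[m]; o=np.argsort(q[:,2]); q=q[o];cc=cc[o]
    hm=np.zeros((450,650,3),np.uint8)
    u=((y1-q[:,1])/r).astype(int); v=((x1-q[:,0])/r).astype(int)
    for du in(0,1,2):
        for dv in(0,1,2):
            hm[np.clip(v+dv-1,0,449),np.clip(u+du-1,0,649)]=cc
    H[n]=hm[:,:,::-1]
v=H['top'];s=H['side']
g=np.vstack([v[:,:650],s])
for k in range(0,650,50): cv2.line(g,(k,0),(k,899),(255,255,0) ,1) if k%100==0 else None
for k in range(0,900,50): cv2.line(g,(0,k),(649,k),(255,255,0),1) if k%100==0 else None
cv2.imwrite('pics/ortho.png',cv2.resize(g,(433,600),interpolation=cv2.INTER_AREA))
f=np.load('top0.npz')['im'][170:270,240:410]
cv2.imwrite('pics/crop0.png',cv2.resize(f[:,:,::-1],(800,471),interpolation=cv2.INTER_CUBIC))
E
```

```text
top [ 103   99   60   56 1373] [0.783 0.547 0.071] [array([0.786, 0.547]), array([0.231, 0.226]), np.float64(43.828)] 0.0028
top [360 109  20  26 141] [ 0.849 -0.373  0.071] [array([ 0.845, -0.369]), array([0.108, 0.066]), np.float64(20.657)] 0.0022
top [370 129  43  24 273] [ 0.775 -0.471  0.071] [array([ 0.774, -0.471]), array([0.081, 0.169]), np.float64(12.237)] 0.0029
top [164 176  22  19 244] [0.553 0.358 0.078] [array([0.556, 0.36 ]), array([0.071, 0.062]), np.float64(80.999)] 0.0044
top [197 221  20  17 246] [0.395 0.228 0.079] [array([0.395, 0.229]), array([0.06 , 0.071]), np.float64(3.188)] 0.0045
table z 0.0019584060997652752
side [  0  17 223 140 980] [ 1.569 -0.496  0.079] [array([ 1.568, -1.043]), array([0.033, 2.282]), np.float64(0.048)] 0.0064
side [179 177  19  10  99] [0.765 0.039 0.08 ] [array([0.769, 0.033]), array([0.068, 0.033]), np.float64(33.741)] 0.0062
side [410 227  19  12 101] [-0.04   0.056  0.079] [array([-0.044,  0.045]), array([0.078, 0.014]), np.float64(45.018)] 0.0067
side [258 231  24  19 253] [0.393 0.243 0.076] [array([0.395, 0.231]), array([0.059, 0.076]), np.float64(3.62)] 0.0027
side [191 246  28  21 296] [0.55  0.374 0.076] [array([0.554, 0.362]), array([0.074, 0.06 ]), np.float64(78.594)] 0.0028
side [288 317  23  67  90] [0.206 0.599 0.079] [array([0.206, 0.586]), array([0.206, 0.001]), np.float64(89.946)] 0.0065
table z -0.0005622065938856169
```

View pics/crop0.png

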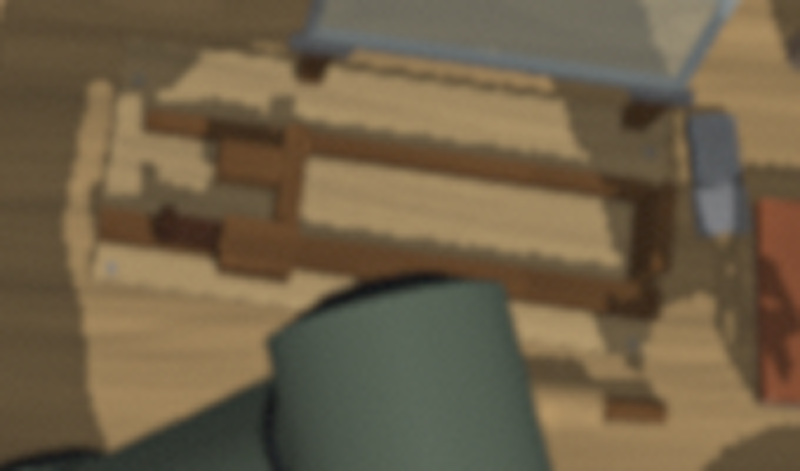

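View pics/ortho.png

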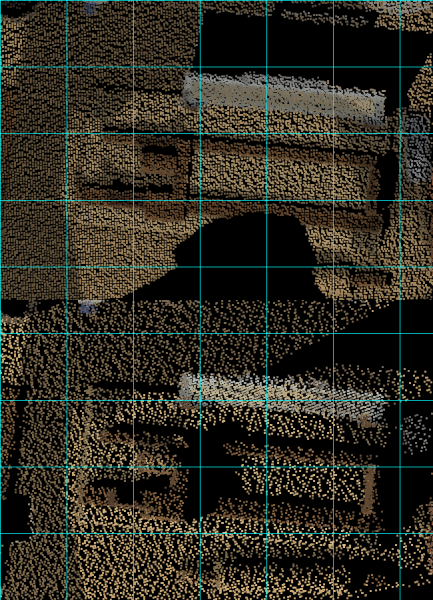

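The crop shows the rails clearly, with the bar at crop x≈220–300 and the end stop at x≈640–670. The near side is partly hidden by the arm, so I'll swing it over mould B at about (0.395, 0.230) before measuring the rack.

>>> servo_tool(motion=[{"fingers": -1,"offset": [0,0,0],"twist": -0.147},{"fingers": -1,"offset": [0,0,0],"twist": -0.147},{"fingers": -1,"offset": [0,0,0],"twist": -0.147},{"fingers": -1,"offset": [0,0,0],"twist": -0.147},{"fingers": -1,"offset": [0,0,0],"twist": -0.147},{"fingers": -1,"offset": [0,0,0],"twist": -0.147},{"fingers": -1,"offset": [0,0,0],"twist": -0.147},{"fingers": -1,"offset": [0,0,0],"twist": -0.147},{"fingers": -1,"offset": [0.044,0.011,0],"twist": 0},{"fingers": -1,"offset": [0.044,0.011,0],"twist": 0},{"fingers": -1,"offset": [0.044,0.011,0],"twist": 0},{"fingers": -1,"offset": [0.044,0.011,0],"twist": 0},{"fingers": -1,"offset": [0.044,0.011,0],"twist": 0},{"fingers": -1,"offset": [0.044,0.011,0],"twist": 0},{"fingers": -1,"offset": [0.044,0.011,0],"twist": 0},{"fingers": -1,"offset": [0.044,0.011,0],"twist": 0},{"fingers": -1,"offset": [0.044,0.011,0],"twist": 0},{"fingers": -1,"offset": [0.044,0.011,0],"twist": 0},{"fingers": -1,"offset": [0.044,0.011,0],"twist": 0},{"fingers": -1,"offset": [0.044,0.011,0],"twist": 0}])

```text
t: 2.1
tool_pos: [0.3435, 0.0218, 0.2454]
eef_rot: [0.0, 0.708, 0.707, 0.0]
wrist_force: [1.1, -0.3, 0.6]
gripper_width: 0.0854
grip_force: 0.0
```

>>> servo_tool(motion=[{"fingers": -1,"offset": [0.044,0.011,0],"twist": 0},{"fingers": -1,"offset": [0.044,0.011,0],"twist": 0},{"fingers": -1,"offset": [0.044,0.011,0],"twist": 0},{"fingers": -1,"offset": [0.04,0,0],"twist": 0},{"fingers": -1,"offset": [0,0,0],"twist": 0},{"fingers": -1,"offset": [0,0,0],"twist": 0}])

```text
t: 2.7
tool_pos: [0.3761, 0.1925, 0.2448]
eef_rot: [-0.0, 0.707, 0.708, -0.001]
wrist_force: [-0.4, -0.2, -0.2]
gripper_width: 0.0853
grip_force: 0.0
```

```bash
python3 - <<'E'
from h import *
for n in('top','side'):
    im,d=snap(n); np.savez(f'{n}1.npz',im=im,d=d)
im=np.load('top1.npz')['im']; c=im[160:280,240:400]
a=cv2.resize(c[:,:,::-1],(800,600),interpolation=cv2.INTER_CUBIC)
cv2.imwrite('pics/crop1.png',a)
im=np.load('side1.npz')['im']; c=im[100:240,210:380]
cv2.imwrite('pics/crop1s.png',cv2.resize(c[:,:,::-1],(729,600),interpolation=cv2.INTER_CUBIC))
E
```

```text
(no output)
```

View pics/crop1.png

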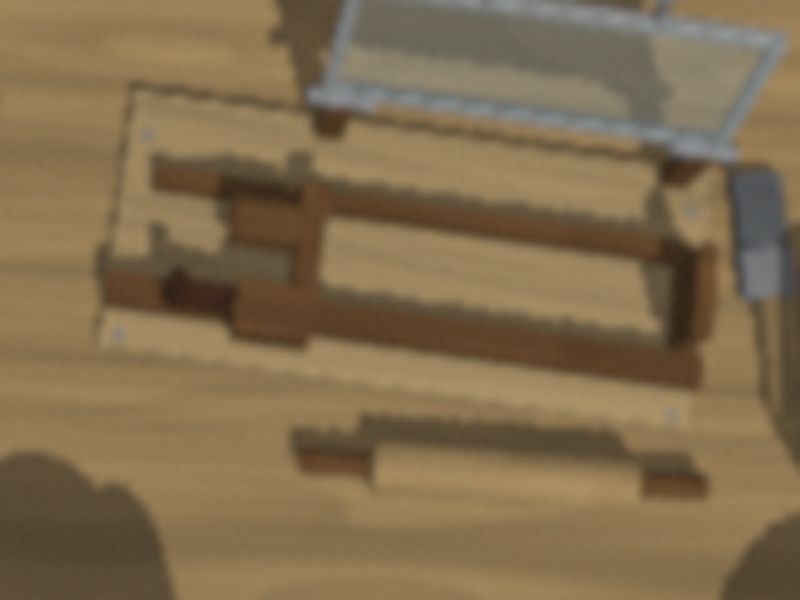

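View pics/crop1s.png

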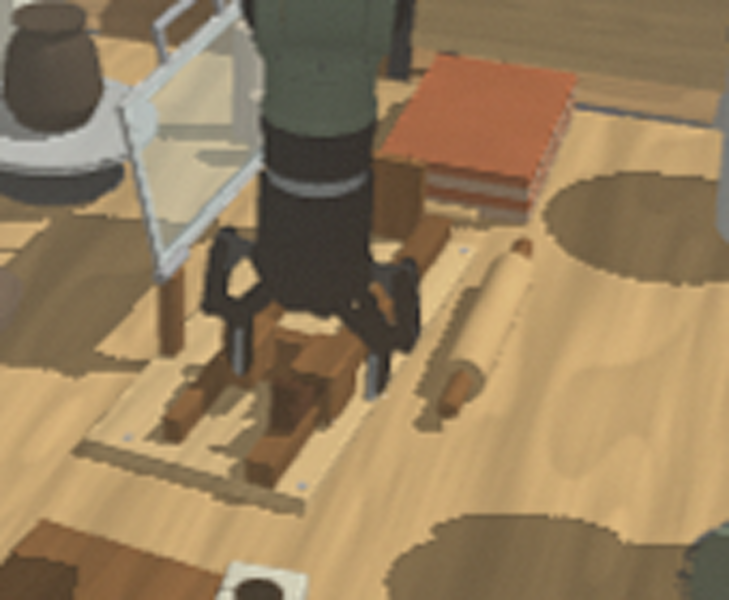

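The near side is now clear. The near rail runs from (105,290) to (700,370), the far rail from (152,175) to (700,245), the bar pad's face edge is at x≈322, and the end stop is at x≈670–715. Next I'll fit the edges.

```bash
python3 - <<'E'
from h import *
im=np.load('top1.npz')['im']
c=cv2.resize(im[160:280,240:400],(800,600),interpolation=cv2.INTER_LINEAR).astype(float)
c=cv2.GaussianBlur(c,(0,0),2)
rat=c[...,0]/(c[...,2]+5)   # brown: high R/B
def px(x,y): return np.c_[240+(np.asarray(x)+.5)/5-.5,160+(np.asarray(y)+.5)/5-.5]
def cross(prof,sgn,thr):
    s=sgn*(prof-thr); i=np.where((s[:-1]<0)&(s[1:]>=0))[0]
    return i+ -s[i]/(s[i+1]-s[i])
for x in(360,450,540,620): print(x,np.round(rat[170:400:8,x],2))
for y in(270,290,310): print(y,np.round(rat[y,640:740:5],2), np.round(rat[y,270:350:5],2))
E
```

```text
360 [1.55 1.54 1.52 1.73 2.02 2.04 1.69 1.56 1.56 1.55 1.54 1.55 1.55 1.55
 1.55 1.53 1.51 1.77 2.03 2.08 2.06 1.88 1.59 1.57 1.56 1.56 1.57 1.6
 1.64]
450 [1.55 1.56 1.55 1.51 1.55 1.87 2.03 1.91 1.62 1.56 1.55 1.54 1.56 1.54
 1.55 1.56 1.54 1.5  1.58 1.89 2.07 2.07 2.06 1.72 1.57 1.56 1.56 1.57
 1.57]
540 [1.55 1.57 1.57 1.57 1.55 1.51 1.66 2.01 2.11 1.77 1.57 1.56 1.55 1.55
 1.56 1.55 1.56 1.56 1.54 1.52 1.7  1.99 2.06 2.11 1.98 1.62 1.56 1.56
 1.56]
620 [1.55 1.56 1.56 1.55 1.56 1.55 1.53 1.55 1.85 2.09 1.92 1.62 1.56 1.56
 1.55 1.55 1.56 1.56 1.56 1.55 1.51 1.55 1.83 2.03 2.04 2.07 1.73 1.58
 1.56]
270 [1.53 1.5  1.48 1.49 1.5  1.51 1.55 1.63 1.79 1.82 1.79 1.93 2.08 2.12
 2.04 1.88 1.74 1.67 1.6  1.34] [1.48 1.48 1.48 1.5  1.64 1.92 2.08 2.1  2.01 1.81 1.64 1.57 1.56 1.56
 1.55 1.56]
290 [1.55 1.53 1.5  1.48 1.48 1.48 1.53 1.63 1.79 1.87 1.87 1.95 2.08 2.12
 2.   1.83 1.71 1.66 1.63 1.48] [2.11 2.08 2.04 2.02 2.06 2.11 2.09 2.08 2.04 1.87 1.64 1.52 1.5  1.51
 1.52 1.51]
310 [1.55 1.54 1.53 1.51 1.48 1.5  1.57 1.67 1.73 1.87 1.97 1.99 2.06 2.06
 1.89 1.74 1.68 1.65 1.64 1.64] [2.04 2.05 2.05 2.05 2.07 2.07 2.04 2.07 2.1  2.07 2.04 2.03 2.01 1.99
 1.97 1.99]
```

```bash
python3 - <<'E'
from h import *
im=np.load('top1.npz')['im']
c=cv2.resize(im[160:280,240:400],(800,600),interpolation=cv2.INTER_LINEAR).astype(float)
c=cv2.GaussianBlur(c,(0,0),2)
rat=c[...,0]/(c[...,2]+5)
def px(x,y): return np.c_[240+(np.asarray(x)+.5)/5-.5,160+(np.asarray(y)+.5)/5-.5]
def cross(p,thr): 
    s=p-thr; i=np.where(s[:-1]*s[1:]<0)[0]; return i+s[i]/(s[i]-s[i+1])
xs=np.arange(345,640,5); E=[[],[],[],[]]
for x in xs:
    k=cross(rat[170:410,x],1.8)+170
    if len(k)!=4: print('bad',x,k); k=[np.nan]*4
    for e,v in zip(E,k): e.append(v)
ps=[]
for e,z,n in zip(E,(.042,.018,.042,.018),('far out top','far in bottom','near in top','near out bottom')):
    e=np.array(e); g=np.isfinite(e)
    P=cast('top',px(xs[g],e[g]),z); a,b=np.polyfit(P[:,1],P[:,0],1)
    r=P[:,0]-a*P[:,1]-b; ps.append((a,b)); print(n,'slope',round(a,4),'x at y=-.25',round(b-.25*a,4),'rms',r.std().round(4))
# end stop face bottom, bar face top
for nm,ys,lo,hi,thr,z in(('stop bottom',range(262,330,4),650,700,1.66,.018),('bar face',range(205,285,4),300,350,1.8,.071),('stop top back',range(262,330,4),695,735,1.85,.106),('pad back',range(215,275,4),270,305,1.8,.071)):
    q=[]
    for y in ys:
        k=cross(rat[y,lo:hi],thr)
        if len(k): q.append((lo+k[-1 if 'back' in nm and 'stop' in nm else 0],y))
    q=np.array(q); P=cast('top',px(q[:,0],q[:,1]),z); print(nm,P[:,:2].mean(0).round(4),'dy/dx',np.polyfit(P[:,0],P[:,1],1)[0].round(3))
    if 'stop' in nm: print('   at z.106/.018', cast('top',px(q[:,0],q[:,1]),.106)[:,:2].mean(0).round(4))
E
```

```text
far out top slope 0.0954 x at y=-.25 0.528 rms 0.0003
far in bottom slope 0.0983 x at y=-.25 0.5182 rms 0.0003
near in top slope 0.1011 x at y=-.25 0.4413 rms 0.0003
near out bottom slope 0.0976 x at y=-.25 0.4214 rms 0.0003
stop bottom [ 0.4765 -0.4091] dy/dx -0.039
   at z.106/.018 [ 0.4582 -0.387 ]
bar face [ 0.4883 -0.1288] dy/dx -0.135
stop top back [ 0.4596 -0.4146] dy/dx -0.114
   at z.106/.018 [ 0.4596 -0.4146]
pad back [ 0.478  -0.1081] dy/dx 0.508
```

>>> servo_tool(motion=[{"fingers": -1,"offset": [0,0,0],"twist": -0.06},{"fingers": -1,"offset": [0.036,0.021,0],"twist": 0},{"fingers": -1,"offset": [0,0,0.03],"twist": 0},{"fingers": -1,"offset": [0,0,0.03],"twist": 0},{"fingers": -1,"offset": [0,0,0.03],"twist": 0},{"fingers": -1,"offset": [0,0,0.02],"twist": 0},{"fingers": -1,"offset": [0,0,0.02],"twist": 0},{"fingers": -1,"offset": [0,0,0.02],"twist": 0},{"fingers": -1,"offset": [0,0,0.02],"twist": 0},{"fingers": -1,"offset": [0,0,0.01],"twist": 0},{"fingers": -1,"offset": [0,0,0.01],"twist": 0},{"fingers": -1,"offset": [0,0,0],"twist": 0},{"fingers": -1,"offset": [0,0,0],"twist": 0}])

```text
t: 4.1
tool_pos: [0.396, 0.2289, 0.0557]
eef_rot: [0.0, 0.686, 0.727, 0.0]
wrist_force: [0.3, 0.6, 0.0]
gripper_width: 0.0856
grip_force: 0.0
```

>>> servo_tool(motion=[{"fingers": 1,"offset": [0,0,0],"twist": 0},{"fingers": 1,"offset": [0,0,0],"twist": 0},{"fingers": 1,"offset": [0,0,0],"twist": 0},{"fingers": 1,"offset": [0,0,0],"twist": 0},{"fingers": 1,"offset": [0,0,0],"twist": 0},{"fingers": 1,"offset": [0,0,0],"twist": 0},{"fingers": 1,"offset": [0,0,-0.01],"twist": 0},{"fingers": 1,"offset": [0,0,-0.02],"twist": 0},{"fingers": 1,"offset": [0,0,-0.03],"twist": 0},{"fingers": 1,"offset": [0,0,-0.03],"twist": 0},{"fingers": 1,"offset": [0,0,-0.03],"twist": 0},{"fingers": 1,"offset": [0,0,-0.03],"twist": 0},{"fingers": 1,"offset": [0,0,0],"twist": 0}], newtons=40)

```text
t: 5.4
tool_pos: [0.3977, 0.23, 0.2093]
eef_rot: [0.002, 0.686, 0.728, 0.003]
wrist_force: [1.8, 0.7, -3.0]
gripper_width: 0.0595
grip_force: 44.6
```

>>> servo_tool(motion=[{"fingers": 1,"offset": [0,0,0],"twist": 0.08},{"fingers": 1,"offset": [0,0,0],"twist": 0.077},{"fingers": 1,"offset": [-0.02,0.0042,0],"twist": 0},{"fingers": 1,"offset": [-0.04,0.0092,0],"twist": 0},{"fingers": 1,"offset": [-0.042,0.0092,0],"twist": 0},{"fingers": 1,"offset": [-0.042,0.0092,0],"twist": 0},{"fingers": 1,"offset": [-0.042,0.0092,0],"twist": 0},{"fingers": 1,"offset": [-0.042,0.0092,0],"twist": 0},{"fingers": 1,"offset": [-0.042,0.0092,0],"twist": 0},{"fingers": 1,"offset": [-0.042,0.0092,0],"twist": 0},{"fingers": 1,"offset": [-0.042,0.0092,0],"twist": 0},{"fingers": 1,"offset": [-0.042,0.0092,0],"twist": 0},{"fingers": 1,"offset": [-0.042,0.0092,0],"twist": 0},{"fingers": 1,"offset": [-0.042,0.0092,0],"twist": 0},{"fingers": 1,"offset": [-0.04,0.0092,0],"twist": 0},{"fingers": 1,"offset": [-0.03,0.008,0],"twist": 0},{"fingers": 1,"offset": [-0.03,0.005,0],"twist": 0},{"fingers": 1,"offset": [-0.001,0,0],"twist": 0},{"fingers": 1,"offset": [0,0,0],"twist": 0},{"fingers": 1,"offset": [0,0,0],"twist": 0}])

```text
t: 7.4
tool_pos: [0.4651, -0.3601, 0.2043]
eef_rot: [-0.001, 0.741, 0.672, 0.0]
wrist_force: [-0.2, 1.1, -3.6]
gripper_width: 0.0594
grip_force: 44.4
```

>>> servo_tool(motion=[{"fingers": 1,"offset": [-0.0025,0.0038,0.02],"twist": 0},{"fingers": 1,"offset": [0,0,0.02],"twist": 0},{"fingers": 1,"offset": [0,0,0.02],"twist": 0},{"fingers": 1,"offset": [0,0,0.02],"twist": 0},{"fingers": 1,"offset": [0,0,0.015],"twist": 0},{"fingers": 1,"offset": [0,0,0],"twist": 0},{"fingers": 1,"offset": [0,0,0],"twist": 0}])

```text
t: 8.1
tool_pos: [0.4693, -0.3634, 0.1105]
eef_rot: [-0.0, 0.74, 0.672, 0.0]
wrist_force: [-0.2, -0.1, -3.4]
gripper_width: 0.0594
grip_force: 44.3
```

```bash
python3 - <<'E'
from h import *
s=robot.get_state(); print(s['tool_pos'],s['t'])
im,d=snap('side'); c=im[80:240,210:380]
cv2.imwrite('pics/s2.png',cv2.resize(c[:,:,::-1],(638,600),interpolation=cv2.INTER_CUBIC))
E
```

```text
[ 0.46930741 -0.36337297  0.11051661] 8.1
```

View pics/s2.png

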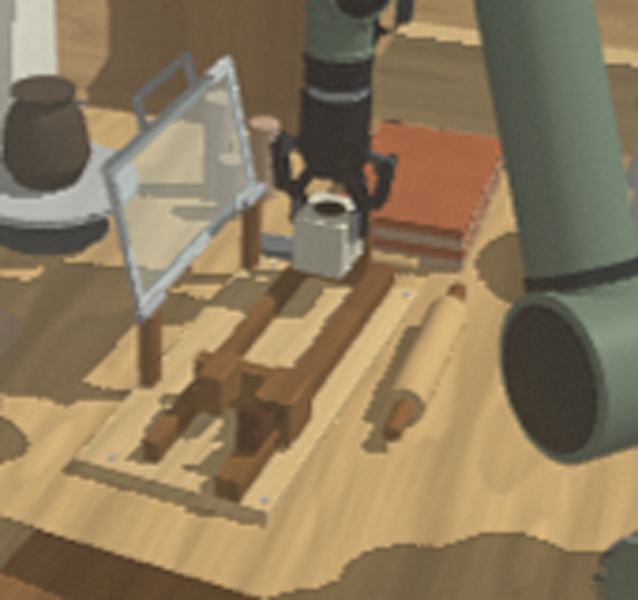

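The side crop shows mould B held upright over the channel near (325,240), with the end stop behind it. I'm lowering it now.

>>> servo_tool(motion=[{"fingers": 1,"offset": [0,0,0.01],"twist": 0},{"fingers": 1,"offset": [0,0,0.01],"twist": 0},{"fingers": 1,"offset": [0,0,0.01],"twist": 0},{"fingers": 1,"offset": [0,0,0.008],"twist": 0},{"fingers": 1,"offset": [0,0,0.005],"twist": 0},{"fingers": 1,"offset": [0,0,0],"twist": 0}])

```text
t: 8.75
tool_pos: [0.4687, -0.364, 0.0661]
eef_rot: [-0.001, 0.741, 0.672, -0.0]
wrist_force: [-0.1, -0.5, -2.6]
gripper_width: 0.0596
grip_force: 44.5
```

>>> servo_tool(motion=[{"fingers": 1,"offset": [0,0,0.003],"twist": 0},{"fingers": 1,"offset": [0,0,0.0015],"twist": 0},{"fingers": 1,"offset": [0,0,0],"twist": 0},{"fingers": 0.2,"offset": [0,0,0],"twist": 0},{"fingers": -0.4,"offset": [0,0,0],"twist": 0},{"fingers": -1,"offset": [0,0,0],"twist": 0},{"fingers": -1,"offset": [0,0,0],"twist": 0},{"fingers": -1,"offset": [0,0,0],"twist": 0},{"fingers": -1,"offset": [0,0,0],"twist": 0},{"fingers": -1,"offset": [0,0,-0.02],"twist": 0},{"fingers": -1,"offset": [0,0,-0.03],"twist": 0},{"fingers": -1,"offset": [0,0,-0.04],"twist": 0},{"fingers": -1,"offset": [0,0,-0.04],"twist": 0},{"fingers": -1,"offset": [0,0,0],"twist": 0}])

```text
t: 10.15
tool_pos: [0.472, -0.3671, 0.1991]
eef_rot: [0.005, 0.741, 0.672, 0.0]
wrist_force: [0.6, -0.3, -0.1]
gripper_width: 0.0855
grip_force: 0.0
```

```bash
cat >> h.py <<'E'
def blocks(im,P,zlo,zhi,smax=60):
    hsv=cv2.cvtColor(im,cv2.COLOR_RGB2HSV)
    w=((hsv[...,1]<smax)&(hsv[...,2]>90)&(P[...,2]>zlo)&(P[...,2]<zhi)).astype(np.uint8)
    k,lab,st,ce=cv2.connectedComponentsWithStats(w); out=[]
    for i in range(1,k):
        q=P[lab==i]; m=np.median(q,0)
        if 100<st[i,4]<450 and .25<m[0]<.68 and -.45<m[1]<.6:
            r=cv2.minAreaRect(q[:,:2].astype(np.float32)); out.append((np.round(m,3),np.round(r[0],3),np.round(r[1],3),round(r[2],1)))
    return out
E
python3 - <<'E'
from h import *
for n in('top','side'):
    im,d=snap(n); P=cloud(n,d)
    for o in blocks(im,P,.068,.095): print(n,o)
print(robot.get_state()['tool_pos'])
E
```

```text
top (array([0.553, 0.358, 0.08 ]), array([0.556, 0.36 ]), array([0.073, 0.062]), 78.3)
side (array([ 0.465, -0.348,  0.081]), array([ 0.468, -0.37 ]), array([0.094, 0.063]), 89.4)
side (array([0.55 , 0.373, 0.076]), array([0.556, 0.362]), array([0.074, 0.063]), 81.9)
[ 0.46986439 -0.36505086  0.19403622]
```

>>> servo_tool(motion=[{"fingers": -1,"offset": [0.02,-0.0053,-0.02],"twist": 0},{"fingers": -1,"offset": [0.035,-0.0053,0],"twist": 0},{"fingers": -1,"offset": [0.043,-0.0053,0],"twist": 0},{"fingers": -1,"offset": [0.043,-0.0053,0],"twist": 0},{"fingers": -1,"offset": [0.043,-0.0053,0],"twist": 0},{"fingers": -1,"offset": [0.043,-0.0053,0],"twist": 0},{"fingers": -1,"offset": [0.043,-0.0053,0],"twist": 0},{"fingers": -1,"offset": [0.043,-0.0053,0],"twist": 0},{"fingers": -1,"offset": [0.043,-0.0053,0],"twist": 0},{"fingers": -1,"offset": [0.043,-0.0053,0],"twist": 0},{"fingers": -1,"offset": [0.043,-0.0053,0],"twist": 0},{"fingers": -1,"offset": [0.043,-0.0053,0],"twist": 0},{"fingers": -1,"offset": [0.043,-0.0053,0],"twist": 0},{"fingers": -1,"offset": [0.043,-0.0053,0],"twist": 0},{"fingers": -1,"offset": [0.043,-0.0053,0],"twist": 0},{"fingers": -1,"offset": [0.043,-0.0053,0],"twist": 0},{"fingers": -1,"offset": [0.043,-0.0053,0],"twist": 0},{"fingers": -1,"offset": [0.02,0,0],"twist": 0.077},{"fingers": -1,"offset": [0,0,0],"twist": 0},{"fingers": -1,"offset": [0,0,0],"twist": 0}])

```text
t: 12.25
tool_pos: [0.449, 0.3602, 0.2111]
eef_rot: [0.0, 0.766, 0.643, -0.002]
wrist_force: [-0.6, -0.0, -0.5]
gripper_width: 0.0854
grip_force: 0.0
```

>>> servo_tool(motion=[{"fingers": -1,"offset": [0.005,0.026,0],"twist": 0},{"fingers": -1,"offset": [0.005,0.027,0],"twist": 0},{"fingers": -1,"offset": [0.005,0.027,0],"twist": 0},{"fingers": -1,"offset": [0.0045,0.025,0],"twist": 0},{"fingers": -1,"offset": [0,0,0.02],"twist": 0},{"fingers": -1,"offset": [0,0,0.02],"twist": 0},{"fingers": -1,"offset": [0,0,0],"twist": 0}])

```text
t: 12.95
tool_pos: [0.5551, 0.3587, 0.1691]
eef_rot: [-0.001, 0.767, 0.642, -0.004]
wrist_force: [-0.1, 0.5, -0.3]
gripper_width: 0.0855
grip_force: 0.0
```

```bash
python3 - <<'E'
from h import *
for n in('top','side'):
    im,d=snap(n); P=cloud(n,d)
    for o in blocks(im,P,.068,.095): print(n,o)
print(robot.get_state()['tool_pos'])
E
```

```text
top (array([ 0.466, -0.363,  0.084]), array([ 0.469, -0.366]), array([0.076, 0.062]), 82.9)
side (array([ 0.464, -0.346,  0.081]), array([ 0.469, -0.365]), array([0.089, 0.061]), 85.5)
side (array([0.55 , 0.374, 0.076]), array([0.555, 0.363]), array([0.074, 0.061]), 83.5)
[0.55647427 0.36027461 0.17245632]
```

>>> servo_tool(motion=[{"fingers": -1,"offset": [0,0,0.025],"twist": 0},{"fingers": -1,"offset": [0,0,0.025],"twist": 0},{"fingers": -1,"offset": [0,0,0.025],"twist": 0},{"fingers": -1,"offset": [0,0,0.02],"twist": 0},{"fingers": -1,"offset": [0,0,0.01],"twist": 0},{"fingers": -1,"offset": [0,0,0.01],"twist": 0},{"fingers": -1,"offset": [0,0,0],"twist": 0},{"fingers": -1,"offset": [0,0,0],"twist": 0}])

```text
t: 13.85
tool_pos: [0.5574, 0.362, 0.0587]
eef_rot: [0.0, 0.766, 0.643, 0.001]
wrist_force: [0.3, -0.4, -0.2]
gripper_width: 0.0855
grip_force: 0.0
```

>>> servo_tool(motion=[{"fingers": 1,"offset": [0,0,0],"twist": 0},{"fingers": 1,"offset": [0,0,0],"twist": 0},{"fingers": 1,"offset": [0,0,0],"twist": 0},{"fingers": 1,"offset": [0,0,0],"twist": 0},{"fingers": 1,"offset": [0,0,0],"twist": 0},{"fingers": 1,"offset": [0,0,0],"twist": 0}], newtons=40)

```text
t: 14.45
tool_pos: [0.5572, 0.3624, 0.059]
eef_rot: [-0.0, 0.766, 0.643, 0.001]
wrist_force: [-1.3, -0.0, 4.9]
gripper_width: 0.0593
grip_force: 45.7
```

>>> servo_tool(motion=[{"fingers": 1,"offset": [0,0,-0.01],"twist": 0},{"fingers": 1,"offset": [0,0,-0.02],"twist": 0},{"fingers": 1,"offset": [0,0,-0.03],"twist": 0},{"fingers": 1,"offset": [0,0,-0.03],"twist": 0},{"fingers": 1,"offset": [0,0,-0.03],"twist": 0},{"fingers": 1,"offset": [0,0,-0.03],"twist": 0},{"fingers": 1,"offset": [-0.004,-0.024,0],"twist": 0},{"fingers": 1,"offset": [-0.0045,-0.025,0],"twist": 0},{"fingers": 1,"offset": [-0.0045,-0.025,0],"twist": 0},{"fingers": 1,"offset": [-0.0045,-0.025,0],"twist": 0},{"fingers": 1,"offset": [0,0,0],"twist": -0.077},{"fingers": 1,"offset": [0,0,0],"twist": 0}])

```text
t: 15.65
tool_pos: [0.4555, 0.3616, 0.208]
eef_rot: [0.0, 0.741, 0.672, -0.0]
wrist_force: [-0.9, -0.1, -3.6]
gripper_width: 0.0592
grip_force: 44.9
```

>>> servo_tool(motion=[{"fingers": 1,"offset": [-0.02,0.0055,0],"twist": 0},{"fingers": 1,"offset": [-0.04,0.0055,0],"twist": 0},{"fingers": 1,"offset": [-0.043,0.0055,0],"twist": 0},{"fingers": 1,"offset": [-0.043,0.0055,0],"twist": 0},{"fingers": 1,"offset": [-0.043,0.0055,0],"twist": 0},{"fingers": 1,"offset": [-0.043,0.0055,0],"twist": 0},{"fingers": 1,"offset": [-0.043,0.0055,0],"twist": 0},{"fingers": 1,"offset": [-0.043,0.0055,0],"twist": 0},{"fingers": 1,"offset": [-0.043,0.0055,0],"twist": 0},{"fingers": 1,"offset": [-0.043,0.0055,0],"twist": 0},{"fingers": 1,"offset": [-0.043,0.0055,0],"twist": 0},{"fingers": 1,"offset": [-0.043,0.0055,0],"twist": 0},{"fingers": 1,"offset": [-0.043,0.0055,0],"twist": 0},{"fingers": 1,"offset": [-0.043,0.0055,0],"twist": 0},{"fingers": 1,"offset": [-0.04,0.005,0],"twist": 0},{"fingers": 1,"offset": [-0.025,0,0],"twist": 0},{"fingers": 1,"offset": [0,0,0],"twist": 0},{"fingers": 1,"offset": [0,0,0],"twist": 0}])

```text
t: 17.45
tool_pos: [0.4748, -0.2848, 0.2075]
eef_rot: [-0.0, 0.742, 0.671, 0.0]
wrist_force: [0.3, 0.2, -4.0]
gripper_width: 0.0595
grip_force: 44.8
```

>>> servo_tool(motion=[{"fingers": 1,"offset": [0.0014,0.0015,0.025],"twist": 0},{"fingers": 1,"offset": [0,0,0.025],"twist": 0},{"fingers": 1,"offset": [0,0,0.025],"twist": 0},{"fingers": 1,"offset": [0,0,0.015],"twist": 0},{"fingers": 1,"offset": [0,0,0],"twist": 0},{"fingers": 1,"offset": [0,0,0],"twist": 0}])

```text
t: 18.05
tool_pos: [0.477, -0.2821, 0.1181]
eef_rot: [-0.0, 0.741, 0.672, -0.0]
wrist_force: [0.5, -0.5, -3.8]
gripper_width: 0.0595
grip_force: 44.8
```

```bash
python3 - <<'E'
from h import *
im,d=snap('side'); P=cloud('side',d)
for o in blocks(im,P,.068,.15): print(o)
c=im[80:240,210:380]
cv2.imwrite('pics/s3.png',cv2.resize(c[:,:,::-1],(638,600),interpolation=cv2.INTER_CUBIC))
print(robot.get_state()['tool_pos'])
E
```

```text
(array([ 0.592, -0.237,  0.125]), array([ 0.589, -0.255]), array([0.289, 0.024]), 84.6)
(array([ 0.468, -0.255,  0.11 ]), array([ 0.469, -0.324]), array([0.17 , 0.075]), 82.3)
[ 0.47750769 -0.28266161  0.11874429]
```

View pics/s3.png

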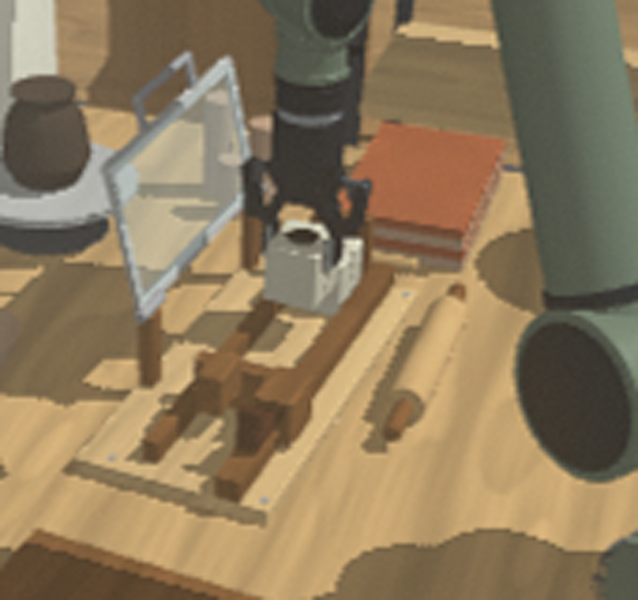

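The held mould is at (300,270), just in front of the placed one, with the channel free below. I'm lowering it and releasing.

>>> servo_tool(motion=[{"fingers": 1,"offset": [0,-0.001,0.01],"twist": 0},{"fingers": 1,"offset": [0,0,0.012],"twist": 0},{"fingers": 1,"offset": [0,0,0.012],"twist": 0},{"fingers": 1,"offset": [0,0,0.01],"twist": 0},{"fingers": 1,"offset": [0,0,0.004],"twist": 0},{"fingers": 1,"offset": [0,0,0],"twist": 0}])

```text
t: 18.7
tool_pos: [0.4752, -0.2824, 0.0687]
eef_rot: [-0.001, 0.741, 0.672, -0.0]
wrist_force: [-0.6, -0.0, -3.5]
gripper_width: 0.0592
grip_force: 45.0
```

>>> servo_tool(motion=[{"fingers": 1,"offset": [0,0,0.003],"twist": 0},{"fingers": 1,"offset": [0,0,0],"twist": 0},{"fingers": 1,"offset": [0,0,0],"twist": 0},{"fingers": 1,"offset": [0,0,0],"twist": 0}])

```text
t: 19.1
tool_pos: [0.4761, -0.2829, 0.0671]
eef_rot: [0.0, 0.741, 0.672, 0.0]
wrist_force: [-0.0, 0.2, -4.1]
gripper_width: 0.0594
grip_force: 45.0
```

>>> servo_tool(motion=[{"fingers": 1,"offset": [0,0,0.0015],"twist": 0},{"fingers": 1,"offset": [0,0,0.001],"twist": 0},{"fingers": 1,"offset": [0,0,0],"twist": 0},{"fingers": 0.2,"offset": [0,0,0],"twist": 0},{"fingers": -0.4,"offset": [0,0,0],"twist": 0},{"fingers": -1,"offset": [0,0,0],"twist": 0},{"fingers": -1,"offset": [0,0,0],"twist": 0},{"fingers": -1,"offset": [0,0,0],"twist": 0},{"fingers": -1,"offset": [0,0,0],"twist": 0},{"fingers": -1,"offset": [0,0,-0.02],"twist": 0},{"fingers": -1,"offset": [0,0,-0.03],"twist": 0},{"fingers": -1,"offset": [0,0,-0.03],"twist": 0},{"fingers": -1,"offset": [0,0,0],"twist": 0},{"fingers": -1,"offset": [0,0,0],"twist": 0}])

```text
t: 20.5
tool_pos: [0.4762, -0.2831, 0.1448]
eef_rot: [0.001, 0.741, 0.672, 0.0]
wrist_force: [0.0, -0.2, -0.3]
gripper_width: 0.0856
grip_force: 0.0
```

```bash
python3 - <<'E'
from h import *
for n in('top','side'):
    im,d=snap(n); P=cloud(n,d)
    for o in blocks(im,P,.07,.098): print(n,o)
im,d=snap('side'); P=cloud('side',d)
# bar grip block: brown points, z .083-.1, rack area
R=im[...,0]/(im[...,2]+5.)
u=np.array([.0976,.9952]);w=np.array([.9952,-.0976]);o=np.array([.4642,-.408])
for n in('top','side'):
    f=np.load(n+'1.npz') if n=='top' else None
    I,D=(f['im'],f['d']) if f else (im,d)
    P=cloud(n,D); R=I[...,0]/(I[...,2]+5.); q=P[...,:2]-o; yy=q@u; xx=q@w
    m=(R>1.75)&(P[...,2]>.08)&(P[...,2]<.105)&(abs(xx)<.07)&(yy>.2)&(yy<.42)
    print(n,m.sum(),'x',np.percentile(xx[m],[3,50,97]).round(3),'y',np.percentile(yy[m],[3,50,97]).round(3),'z',np.median(P[...,2][m]).round(3))
    m=(R>1.75)&(P[...,2]>.055)&(P[...,2]<.105)&(abs(xx+.048)<.02)&(yy>.2)&(yy<.42)
    print('  tab/bridge',m.sum(),'y',np.percentile(yy[m],[3,50,97]).round(3),np.percentile(P[...,2][m],[5,95]).round(3))
print(robot.get_state()['tool_pos'])
E
```

```text
side (array([ 0.469, -0.308,  0.082]), array([ 0.473, -0.327]), array([0.17 , 0.064]), 84.9)
top 138 x [-0.06   0.006  0.022] y [0.296 0.323 0.382] z 0.09
  tab/bridge 207 y [0.279 0.316 0.382] [0.06  0.083]
side 68 x [-0.005  0.007  0.021] y [0.299 0.325 0.35 ] z 0.089
  tab/bridge 94 y [0.277 0.308 0.34 ] [0.069 0.077]
[ 0.47504759 -0.28218114  0.14300059]
```

>>> servo_tool(motion=[{"fingers": -0.08,"offset": [0,0,-0.03],"twist": 0},{"fingers": -0.08,"offset": [0.03,0.002,0],"twist": 0},{"fingers": -0.08,"offset": [0.04,0.0025,0],"twist": 0},{"fingers": -0.08,"offset": [0.04,0.0025,0],"twist": 0},{"fingers": -0.08,"offset": [0.04,0.0025,0],"twist": 0},{"fingers": -0.08,"offset": [0.03,0.0021,0],"twist": 0},{"fingers": -0.08,"offset": [0.018,0,0],"twist": 0},{"fingers": -0.08,"offset": [0,0,0],"twist": 0},{"fingers": -0.08,"offset": [0,0,0],"twist": 0}])

```text
t: 21.55
tool_pos: [0.5063, -0.0867, 0.1735]
eef_rot: [-0.001, 0.741, 0.672, -0.001]
wrist_force: [-0.1, 0.6, -0.2]
gripper_width: 0.0459
grip_force: 0.0
```

>>> servo_tool(motion=[{"fingers": -0.08,"offset": [0,0,0.02],"twist": 0},{"fingers": -0.08,"offset": [0,0,0.02],"twist": 0},{"fingers": -0.08,"offset": [0,0,0.015],"twist": 0},{"fingers": -0.08,"offset": [0,0,0.01],"twist": 0},{"fingers": -0.08,"offset": [0,0,0.01],"twist": 0},{"fingers": -0.08,"offset": [0,0,0.01],"twist": 0},{"fingers": -0.08,"offset": [0,0,0.01],"twist": 0},{"fingers": -0.08,"offset": [0,0,0],"twist": 0},{"fingers": -0.08,"offset": [0,0,0],"twist": 0}])

```text
t: 22.45
tool_pos: [0.5067, -0.0869, 0.0792]
eef_rot: [-0.0, 0.741, 0.672, -0.0]
wrist_force: [0.9, -0.4, -0.2]
gripper_width: 0.0462
grip_force: 0.0
```

>>> servo_tool(motion=[{"fingers": 1,"offset": [0,0,0],"twist": 0},{"fingers": 1,"offset": [0,0,0],"twist": 0},{"fingers": 1,"offset": [0,0,0],"twist": 0},{"fingers": 1,"offset": [0,0,0],"twist": 0},{"fingers": 1,"offset": [0,0,0],"twist": 0}], newtons=40)

```text
t: 22.95
tool_pos: [0.5055, -0.0868, 0.0799]
eef_rot: [-0.001, 0.741, 0.672, -0.001]
wrist_force: [-4.1, 0.0, 5.0]
gripper_width: 0.0293
grip_force: 41.7
```

>>> servo_tool(motion=[{"fingers": 1,"offset": [-0.004,0,0],"twist": 0},{"fingers": 1,"offset": [-0.008,0,0],"twist": 0},{"fingers": 1,"offset": [-0.01,0,0],"twist": 0},{"fingers": 1,"offset": [-0.01,0,0],"twist": 0},{"fingers": 1,"offset": [-0.01,0,0],"twist": 0},{"fingers": 1,"offset": [-0.01,0,0],"twist": 0},{"fingers": 1,"offset": [-0.01,0,0],"twist": 0},{"fingers": 1,"offset": [-0.01,0,0],"twist": 0},{"fingers": 1,"offset": [-0.01,0,0],"twist": 0},{"fingers": 1,"offset": [-0.01,0,0],"twist": 0},{"fingers": 1,"offset": [-0.01,0,0],"twist": 0},{"fingers": 1,"offset": [-0.006,0,0],"twist": 0},{"fingers": 1,"offset": [0,0,0],"twist": 0}])

```text
t: 24.25
tool_pos: [0.4951, -0.195, 0.0799]
eef_rot: [-0.0, 0.741, 0.671, -0.001]
wrist_force: [-3.4, -1.2, 5.3]
gripper_width: 0.0292
grip_force: 41.7
```

>>> servo_tool(motion=[{"fingers": 1,"offset": [-0.003,0,0],"twist": 0},{"fingers": 1,"offset": [-0.003,0,0],"twist": 0},{"fingers": 1,"offset": [-0.003,0,0],"twist": 0},{"fingers": 1,"offset": [-0.003,0,0],"twist": 0},{"fingers": 1,"offset": [-0.003,0,0],"twist": 0},{"fingers": 1,"offset": [0,0,0],"twist": 0}])

```text
t: 24.85
tool_pos: [0.4939, -0.2082, 0.0799]
eef_rot: [-0.001, 0.741, 0.672, 0.0]
wrist_force: [-5.1, 4.9, 7.3]
gripper_width: 0.0296
grip_force: 41.9
```

>>> servo_tool(motion=[{"fingers": 1,"offset": [-0.003,0,0],"twist": 0},{"fingers": 1,"offset": [-0.003,0,0],"twist": 0},{"fingers": 1,"offset": [-0.002,0,0],"twist": 0},{"fingers": 1,"offset": [-0.002,0,0],"twist": 0},{"fingers": 1,"offset": [0,0,0],"twist": 0}])

```text
t: 25.35
tool_pos: [0.493, -0.2172, 0.0799]
eef_rot: [-0.002, 0.741, 0.672, 0.001]
wrist_force: [-3.6, 7.0, 8.3]
gripper_width: 0.0292
grip_force: 42.1
```

>>> servo_tool(motion=[{"fingers": 1,"offset": [-0.002,0,0],"twist": 0},{"fingers": 1,"offset": [-0.002,0,0],"twist": 0},{"fingers": 1,"offset": [0,0,0],"twist": 0}])

```text
t: 25.65
tool_pos: [0.4929, -0.2182, 0.0799]
eef_rot: [-0.003, 0.74, 0.673, 0.004]
wrist_force: [-2.1, 16.3, 10.1]
gripper_width: 0.0293
grip_force: 42.5
```

```bash
python3 - <<'E'
from h import *
im,d=snap('top'); a=im[180:260,290:400]
im2,d2=snap('side'); b=im2[100:200,260:350]
A=cv2.resize(a[:,:,::-1],(800,582),interpolation=cv2.INTER_CUBIC); cv2.imwrite('pics/t4.png',A)
cv2.imwrite('pics/s4.png',cv2.resize(b[:,:,::-1],(540,600),interpolation=cv2.INTER_CUBIC))
for n,i,D in(('top',im,d),('side',im2,d2)):
    P=cloud(n,D)
    for o in blocks(i,P,.074,.098): print(n,o)
E
```

```text
top (array([ 0.464, -0.348,  0.084]), array([ 0.47 , -0.346]), array([0.113, 0.063]), 84.6)
side (array([ 0.452, -0.347,  0.082]), array([ 0.451, -0.336]), array([0.055, 0.157]), 13.8)
```

View pics/s4.png

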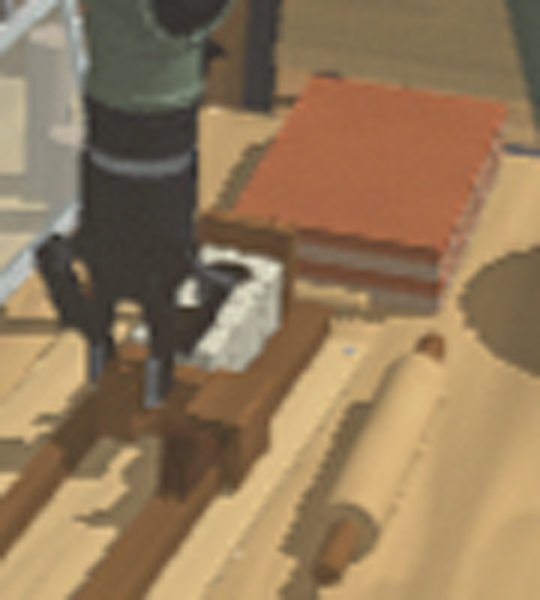

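View pics/t4.png

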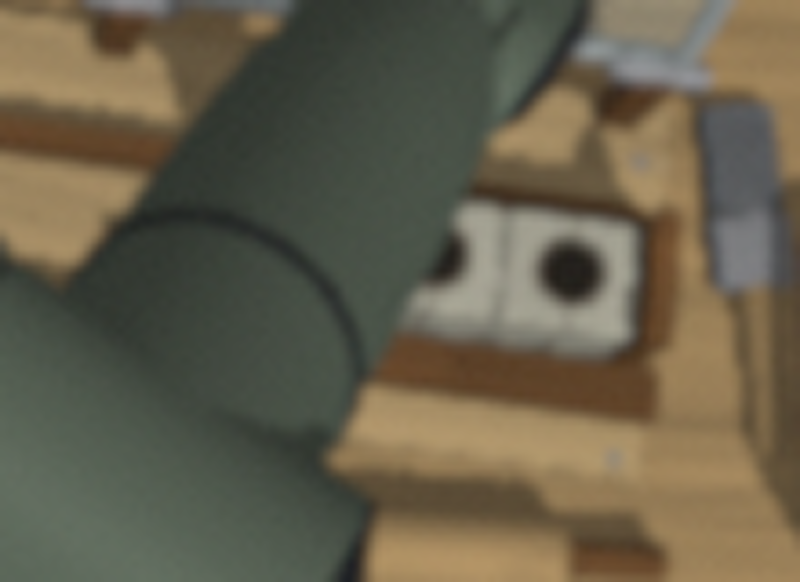

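The side and top crops show both moulds touching each other and the stop, holes up, with mould 1's hole at (572,270). The bar is against the row. I'm releasing the grip and backing off to look at the wedge tab.

>>> servo_tool(motion=[{"fingers": 1,"offset": [0.001,0,0],"twist": 0},{"fingers": 0.2,"offset": [0,0,0],"twist": 0},{"fingers": 0.1,"offset": [0,0,0],"twist": 0},{"fingers": -0.08,"offset": [0,0,0],"twist": 0},{"fingers": -0.08,"offset": [0,0,0],"twist": 0},{"fingers": -0.08,"offset": [0,0,-0.01],"twist": 0},{"fingers": -0.08,"offset": [0,0,-0.03],"twist": 0},{"fingers": -0.08,"offset": [0,0,-0.03],"twist": 0},{"fingers": 1,"offset": [0.02,0,-0.02],"twist": 0},{"fingers": 1,"offset": [0.04,-0.01,0],"twist": 0},{"fingers": 1,"offset": [0.04,-0.02,0],"twist": 0},{"fingers": 1,"offset": [0.04,-0.02,0],"twist": 0},{"fingers": 1,"offset": [0.04,-0.01,0],"twist": 0},{"fingers": 1,"offset": [0.03,0,0],"twist": 0},{"fingers": 1,"offset": [0,0,0],"twist": 0}])

```text
t: 27.25
tool_pos: [0.4541, -0.0046, 0.1702]
eef_rot: [0.0, 0.739, 0.673, 0.001]
wrist_force: [0.4, 0.5, -0.4]
gripper_width: -0.0001
grip_force: 0.0
```

```bash
python3 - <<'E'
from h import *
im,d=snap('top'); a=im[180:260,280:400]; np.savez('top5.npz',im=im,d=d)
im2,d2=snap('side'); b=im2[110:220,230:340]; np.savez('side5.npz',im=im2,d=d2)
A=np.hstack([cv2.resize(a[:,:,::-1],(800,533),interpolation=cv2.INTER_CUBIC)]); cv2.imwrite('pics/t5.png',A)
c=cv2.resize(a,(960,640),interpolation=cv2.INTER_LINEAR)
# pour holes: dark low-saturation blobs
g=cv2.cvtColor(c,cv2.COLOR_RGB2GRAY); k,lab,st,ce=cv2.connectedComponentsWithStats((g<60).astype(np.uint8))
for i in range(1,k):
    if 800<st[i,4]<9000:
        u=280+(ce[i,0]+.5)/8-.5; v=180+(ce[i,1]+.5)/8-.5
        print(ce[i].round(),st[i,4],cast('top',[u,v],.084).round(4))
print(robot.get_state()['tool_pos'])
E
```

```text
[119.  46.] 1687 [[ 0.5751 -0.0918  0.084 ]]
[756. 111.] 853 [[ 0.558  -0.3913  0.084 ]]
[363. 187.] 4018 [[ 0.5127 -0.2073  0.084 ]]
[598. 208.] 1294 [[ 0.5077 -0.3172  0.084 ]]
[557. 279.] 2384 [[ 0.4732 -0.298   0.084 ]]
[708. 299.] 2342 [[ 0.4673 -0.3678  0.084 ]]
[274. 353.] 6597 [[ 0.4316 -0.1675  0.084 ]]
[ 0.45465542 -0.00719527  0.16995585]
```

View pics/t5.png

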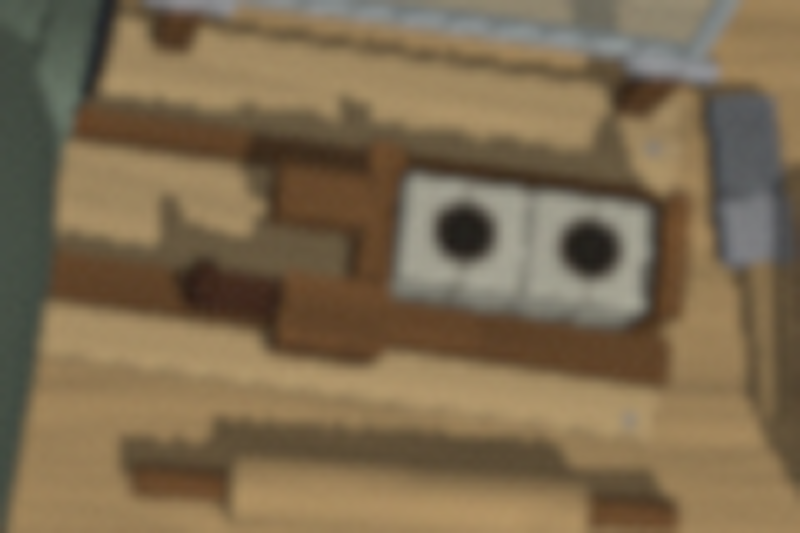

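The crop shows mould holes at (465,232) and (590,248), 70 mm apart by ray casting, so the row is tight. The dark wedge tab is at (200,283). I'll approach it from behind with the fingers closed.

>>> servo_tool(motion=[{"fingers": 1,"offset": [-0.03,0,0],"twist": 0},{"fingers": 1,"offset": [-0.03,0.001,0],"twist": 0},{"fingers": 1,"offset": [-0.026,0,0.01],"twist": 0},{"fingers": 1,"offset": [0,0,0.02],"twist": 0},{"fingers": 1,"offset": [0,0,0.02],"twist": 0},{"fingers": 1,"offset": [0,0,0.02],"twist": 0},{"fingers": 1,"offset": [0,0,0.018],"twist": 0},{"fingers": 1,"offset": [0,0,0],"twist": 0},{"fingers": 1,"offset": [0,0,0],"twist": 0}])

```text
t: 28.25
tool_pos: [0.4468, -0.094, 0.0815]
eef_rot: [-0.0, 0.741, 0.671, -0.0]
wrist_force: [0.8, 0.7, 0.0]
gripper_width: -0.0001
grip_force: 0.0
```

>>> servo_tool(motion=[{"fingers": 1,"offset": [-0.005,0,0],"twist": 0},{"fingers": 1,"offset": [-0.005,0,0],"twist": 0},{"fingers": 1,"offset": [-0.005,0,0],"twist": 0},{"fingers": 1,"offset": [-0.005,0,0],"twist": 0},{"fingers": 1,"offset": [0,0,0],"twist": 0}])

```text
t: 28.75
tool_pos: [0.4451, -0.1137, 0.0815]
eef_rot: [0.0, 0.741, 0.671, 0.0]
wrist_force: [0.8, 0.1, 0.4]
gripper_width: -0.0001
grip_force: 0.0
```

>>> servo_tool(motion=[{"fingers": 1,"offset": [-0.004,0,0],"twist": 0},{"fingers": 1,"offset": [-0.004,0,0],"twist": 0},{"fingers": 1,"offset": [-0.004,0,0],"twist": 0},{"fingers": 1,"offset": [-0.004,0,0],"twist": 0},{"fingers": 1,"offset": [-0.004,0,0],"twist": 0},{"fingers": 1,"offset": [-0.004,0,0],"twist": 0},{"fingers": 1,"offset": [0,0,0],"twist": 0}])

```text
t: 29.45
tool_pos: [0.4425, -0.1373, 0.0812]
eef_rot: [-0.0, 0.741, 0.671, -0.0]
wrist_force: [-0.3, 0.5, 0.2]
gripper_width: -0.0
grip_force: 0.0
```

>>> servo_tool(motion=[{"fingers": 1,"offset": [-0.004,0,0],"twist": 0},{"fingers": 1,"offset": [-0.004,0,0],"twist": 0},{"fingers": 1,"offset": [-0.004,0,0],"twist": 0},{"fingers": 1,"offset": [-0.003,0,0],"twist": 0},{"fingers": 1,"offset": [0,0,0],"twist": 0}])

```text
t: 29.95
tool_pos: [0.441, -0.1523, 0.0813]
eef_rot: [0.0, 0.741, 0.671, -0.0]
wrist_force: [-1.2, 0.5, -0.1]
gripper_width: -0.0
grip_force: 0.2
```

>>> servo_tool(motion=[{"fingers": 1,"offset": [-0.004,0,0],"twist": 0},{"fingers": 1,"offset": [-0.004,0,0],"twist": 0},{"fingers": 1,"offset": [-0.004,0,0],"twist": 0},{"fingers": 1,"offset": [0,0,0],"twist": 0}])

```text
t: 30.35
tool_pos: [0.4399, -0.1644, 0.0813]
eef_rot: [0.0, 0.741, 0.671, -0.0]
wrist_force: [-0.3, 1.1, -0.3]
gripper_width: 0.0001
grip_force: 0.4
```

>>> servo_tool(motion=[{"fingers": 1,"offset": [-0.003,0,0],"twist": 0},{"fingers": 1,"offset": [-0.003,0,0],"twist": 0},{"fingers": 1,"offset": [0,0,0],"twist": 0}])

```text
t: 30.65
tool_pos: [0.4397, -0.1654, 0.0814]
eef_rot: [-0.003, 0.74, 0.672, 0.004]
wrist_force: [2.7, 16.3, 6.1]
gripper_width: -0.0
grip_force: 8.0
```

>>> servo_tool(motion=[{"fingers": 1,"offset": [-0.003,0,0],"twist": 0},{"fingers": 1,"offset": [-0.003,0,0],"twist": 0},{"fingers": 1,"offset": [0,0,0],"twist": 0}])

```text
t: 30.95
tool_pos: [0.4394, -0.1664, 0.0815]
eef_rot: [-0.006, 0.739, 0.673, 0.009]
wrist_force: [5.1, 30.3, 14.1]
gripper_width: 0.0001
grip_force: 15.7
```

>>> servo_tool(motion=[{"fingers": 1,"offset": [0.004,0,0],"twist": 0},{"fingers": 1,"offset": [0.006,0,0],"twist": 0},{"fingers": 1,"offset": [0.02,0,0],"twist": 0},{"fingers": 1,"offset": [0.03,0,0],"twist": 0},{"fingers": 1,"offset": [0.02,0,-0.03],"twist": 0},{"fingers": 1,"offset": [0.03,0,-0.04],"twist": 0},{"fingers": 1,"offset": [0.03,0,-0.04],"twist": 0},{"fingers": 1,"offset": [0,0,-0.04],"twist": 0},{"fingers": 1,"offset": [0,0,0],"twist": 0}])

```text
t: 31.85
tool_pos: [0.4563, -0.0369, 0.2368]
eef_rot: [0.005, 0.74, 0.672, 0.002]
wrist_force: [0.7, -1.0, -0.9]
gripper_width: -0.0001
grip_force: 0.0
```

```bash
python3 - <<'E'
from h import *
im,d=snap('top'); a=im[190:250,290:390]; np.savez('top6.npz',im=im,d=d)
b=np.load('top5.npz')['im'][190:250,290:390]
cv2.imwrite('pics/t6.png',cv2.resize(np.vstack([b,a])[:,:,::-1],(500,600),interpolation=cv2.INTER_CUBIC))
im2,d2=snap('side')
for n,I,D in(('top',im,d),('side',im2,d2)):
    P=cloud(n,D); hsv=cv2.cvtColor(I,cv2.COLOR_RGB2HSV)
    # cover metal edges + handle
    q=P[(P[...,2]>.1)&(P[...,2]<.34)&(P[...,1]<-.05)&(P[...,1]>-.45)&(P[...,0]>.53)&(P[...,0]<.75)&(D>0)]
    for lo in np.arange(.1,.32,.02):
        m=(q[:,2]>=lo)&(q[:,2]<lo+.02)
        if m.sum()>3: print(n,round(lo,2),m.sum(),np.median(q[m],0).round(3),np.percentile(q[m][:,1],[2,98]).round(3))
print(robot.get_state()['tool_pos'])
E
```

```text
top 0.1 164 [ 0.581 -0.326  0.114] [-0.429 -0.154]
top 0.12 217 [ 0.587 -0.287  0.13 ] [-0.422 -0.158]
top 0.14 207 [ 0.591 -0.292  0.151] [-0.42  -0.158]
top 0.16 229 [ 0.597 -0.286  0.17 ] [-0.418 -0.157]
top 0.18 244 [ 0.601 -0.284  0.191] [-0.422 -0.152]
top 0.2 242 [ 0.606 -0.283  0.21 ] [-0.419 -0.147]
top 0.22 267 [ 0.611 -0.283  0.23 ] [-0.421 -0.143]
top 0.24 302 [ 0.617 -0.277  0.251] [-0.423 -0.134]
top 0.26 235 [ 0.621 -0.278  0.264] [-0.42  -0.134]
top 0.28 77 [ 0.63  -0.275  0.297] [-0.341 -0.215]
top 0.3 50 [ 0.63  -0.287  0.303] [-0.338 -0.217]
side 0.1 121 [ 0.593 -0.171  0.112] [-0.305 -0.111]
side 0.12 123 [ 0.597 -0.2    0.13 ] [-0.301 -0.124]
side 0.14 118 [ 0.602 -0.199  0.15 ] [-0.287 -0.121]
side 0.16 116 [ 0.607 -0.197  0.171] [-0.335 -0.124]
side 0.18 160 [ 0.608 -0.229  0.19 ] [-0.348 -0.125]
side 0.2 164 [ 0.613 -0.228  0.21 ] [-0.361 -0.126]
side 0.22 182 [ 0.616 -0.246  0.23 ] [-0.38  -0.127]
side 0.24 192 [ 0.621 -0.239  0.25 ] [-0.397 -0.126]
side 0.26 92 [ 0.625 -0.256  0.262] [-0.395 -0.128]
side 0.28 63 [ 0.631 -0.271  0.295] [-0.337 -0.209]
[ 0.45350245 -0.03691635  0.23232614]
```

View pics/t6.png

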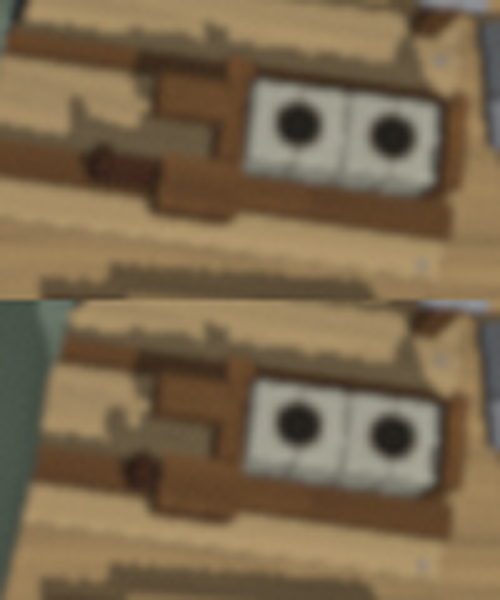

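```bash
python3 - <<'E'
from h import *
for n in('top5','top6'):
    im=np.load(n+'.npz')['im']; c=cv2.resize(im[190:250,290:390],(1000,600),interpolation=cv2.INTER_LINEAR).astype(float)
    g=c[...,0]
    # profile along the wedge line (slope from rail ~ .115), avg over 5 offsets
    xs=np.arange(130,420,5)
    for off in (-20,-10,0,10,20):
        ys=(335+off+(xs-200)*.12).astype(int)
        print(n,off,g[ys,xs].astype(int).tolist())
E
```

```text
top5 -20 [95, 96, 95, 94, 91, 87, 80, 74, 69, 63, 59, 53, 53, 52, 55, 57, 60, 62, 63, 64, 67, 69, 70, 70, 70, 70, 70, 71, 70, 69, 70, 70, 70, 70, 69, 69, 68, 69, 76, 83, 91, 99, 102, 105, 105, 104, 105, 105, 104, 104, 104, 105, 105, 104, 104, 105, 104, 105]
top5 -10 [95, 95, 95, 94, 89, 85, 77, 69, 63, 56, 52, 49, 50, 52, 57, 61, 61, 62, 62, 62, 64, 66, 66, 66, 67, 67, 66, 66, 66, 66, 65, 65, 66, 67, 64, 62, 61, 63, 71, 79, 88, 97, 99, 102, 101, 101, 100, 100, 101, 101, 102, 102, 102, 102, 101, 101, 101, 102]
top5 0 [94, 94, 94, 93, 90, 86, 80, 73, 65, 57, 52, 48, 51, 54, 57, 61, 61, 62, 62, 62, 64, 65, 66, 66, 65, 65, 65, 65, 65, 65, 64, 64, 63, 62, 60, 58, 59, 61, 70, 79, 87, 94, 97, 99, 99, 98, 98, 97, 98, 98, 98, 97, 98, 99, 98, 98, 98, 99]
top5 10 [93, 93, 93, 92, 90, 88, 83, 78, 70, 62, 55, 49, 51, 52, 54, 56, 58, 60, 62, 63, 64, 64, 64, 64, 64, 64, 64, 64, 63, 63, 63, 63, 62, 61, 59, 57, 60, 63, 73, 83, 88, 93, 95, 96, 96, 95, 94, 94, 94, 95, 95, 95, 96, 96, 96, 96, 95, 95]
top5 20 [92, 92, 92, 91, 91, 90, 87, 83, 76, 70, 64, 59, 57, 57, 59, 60, 61, 61, 64, 66, 66, 66, 65, 66,
[... 674 characters left out ...]
, 94, 95, 94, 94, 94, 95, 95, 94, 95, 95, 95, 95, 95, 96, 94, 93, 89, 85, 76, 67, 59, 51, 49, 47, 52, 57, 60, 62, 61, 60, 57, 55, 57, 60, 69, 79, 87, 94, 97, 99, 98, 98, 98, 98, 98, 98, 98, 97, 98, 99, 99, 100, 99, 99]
top6 10 [93, 93, 93, 93, 93, 94, 93, 93, 93, 93, 94, 94, 94, 94, 94, 94, 94, 94, 94, 93, 90, 86, 79, 72, 63, 54, 52, 49, 52, 54, 57, 60, 60, 60, 58, 56, 60, 63, 73, 83, 89, 95, 96, 97, 96, 96, 96, 96, 95, 95, 95, 95, 96, 96, 97, 97, 97, 97]
top6 20 [92, 92, 92, 91, 92, 92, 92, 91, 92, 94, 93, 93, 93, 93, 93, 94, 93, 94, 94, 94, 92, 89, 84, 78, 70, 60, 56, 52, 54, 55, 57, 59, 60, 60, 60, 60, 64, 70, 79, 89, 92, 96, 95, 95, 95, 96, 95, 95, 94, 94, 94, 95, 95, 95, 95, 96, 95, 95]
```

The before/after crops show the tab moved from x≈85 to x≈122 in crop pixels, about 29 mm, with the bar and row unchanged. I'll re-touch the tab to confirm it stayed where I left it.

>>> servo_tool(motion=[{"fingers": 1,"offset": [-0.03,0,0.04],"twist": 0},{"fingers": 1,"offset": [-0.03,0,0.04],"twist": 0},{"fingers": 1,"offset": [-0.02,0,0.04],"twist": 0},{"fingers": 1,"offset": [-0.02,0,0.03],"twist": 0},{"fingers": 1,"offset": [-0.015,0,0.001],"twist": 0},{"fingers": 1,"offset": [0,0,0],"twist": 0},{"fingers": 1,"offset": [0,0,0],"twist": 0}])

```text
t: 32.65
tool_pos: [0.4403, -0.1508, 0.0794]
eef_rot: [-0.001, 0.741, 0.671, -0.0]
wrist_force: [-0.9, -0.1, 0.4]
gripper_width: 0.0
grip_force: 0.0
```

>>> servo_tool(motion=[{"fingers": 1,"offset": [-0.004,0,0],"twist": 0},{"fingers": 1,"offset": [0,0,0],"twist": 0},{"fingers": 1,"offset": [0,0,0],"twist": 0}])

```text
t: 32.95
tool_pos: [0.4411, -0.1545, 0.0807]
eef_rot: [0.0, 0.741, 0.672, 0.0]
wrist_force: [0.0, -0.1, -0.6]
gripper_width: -0.0001
grip_force: 0.0
```

>>> servo_tool(motion=[{"fingers": 1,"offset": [-0.004,0,0],"twist": 0},{"fingers": 1,"offset": [-0.003,0,0],"twist": 0},{"fingers": 1,"offset": [0,0,0],"twist": 0},{"fingers": 1,"offset": [0,0,0],"twist": 0}])

```text
t: 33.35
tool_pos: [0.4401, -0.1618, 0.0803]
eef_rot: [0.0, 0.741, 0.672, 0.0]
wrist_force: [0.1, 0.5, -0.2]
gripper_width: -0.0001
grip_force: 0.0
```

>>> servo_tool(motion=[{"fingers": 1,"offset": [-0.003,0,0],"twist": 0},{"fingers": 1,"offset": [0,0,0],"twist": 0},{"fingers": 1,"offset": [0,0,0],"twist": 0}])

```text
t: 33.65
tool_pos: [0.4398, -0.1648, 0.0803]
eef_rot: [-0.0, 0.741, 0.672, 0.0]
wrist_force: [-0.7, 0.2, 0.7]
gripper_width: -0.0
grip_force: 0.0
```

>>> servo_tool(motion=[{"fingers": 1,"offset": [-0.003,0,0],"twist": 0},{"fingers": 1,"offset": [0,0,0],"twist": 0},{"fingers": 1,"offset": [0,0,0],"twist": 0}])

```text
t: 33.95
tool_pos: [0.4395, -0.166, 0.0802]
eef_rot: [-0.001, 0.741, 0.672, 0.002]
wrist_force: [0.6, 5.4, 1.9]
gripper_width: -0.0001
grip_force: 2.8
```

>>> servo_tool(motion=[{"fingers": 1,"offset": [-0.003,0,0],"twist": 0},{"fingers": 1,"offset": [0,0,0],"twist": 0},{"fingers": 1,"offset": [0,0,0],"twist": 0}])

```text
t: 34.25
tool_pos: [0.4395, -0.1661, 0.0803]
eef_rot: [-0.003, 0.74, 0.673, 0.004]
wrist_force: [2.7, 13.8, 7.2]
gripper_width: -0.0002
grip_force: 7.3
```

>>> servo_tool(motion=[{"fingers": 1,"offset": [0.004,0,0],"twist": 0},{"fingers": 1,"offset": [0.006,0,0],"twist": 0},{"fingers": 1,"offset": [0.03,0,0],"twist": 0},{"fingers": 1,"offset": [0.03,0,-0.03],"twist": 0},{"fingers": 1,"offset": [0.02,-0.02,-0.04],"twist": 0},{"fingers": 1,"offset": [0.03,-0.04,-0.04],"twist": 0},{"fingers": 1,"offset": [0.03,-0.04,-0.04],"twist": 0},{"fingers": 1,"offset": [0,0,0],"twist": 0},{"fingers": 1,"offset": [0,0,0],"twist": 0}])

```text
t: 35.15
tool_pos: [0.3712, -0.0264, 0.2136]
eef_rot: [0.002, 0.741, 0.672, 0.001]
wrist_force: [-0.1, -0.1, -0.6]
gripper_width: 0.0002
grip_force: 0.0
```

```bash
python3 - <<'E'
from h import *
im,d=snap('top'); np.savez('top7.npz',im=im,d=d)
im2,d2=snap('side'); np.savez('side7.npz',im=im2,d=d2)
o=np.load('side1.npz')['im']; o5=np.load('side5.npz')['im']
A=[cv2.resize(x[125:205,255:325][:,:,::-1],(260,300),interpolation=cv2.INTER_CUBIC) for x in(o5,im2)]
t5=np.load('top5.npz')['im']
B=[cv2.resize(x[200:240,300:350][:,:,::-1],(375,300),interpolation=cv2.INTER_CUBIC) for x in(t5,im)]
g=np.vstack([np.hstack([a,b]) for a,b in zip(A,B)]); cv2.imwrite('pics/cmp.png',g); print(g.shape)
E
```

```text
(600, 635, 3)
```

View pics/cmp.png

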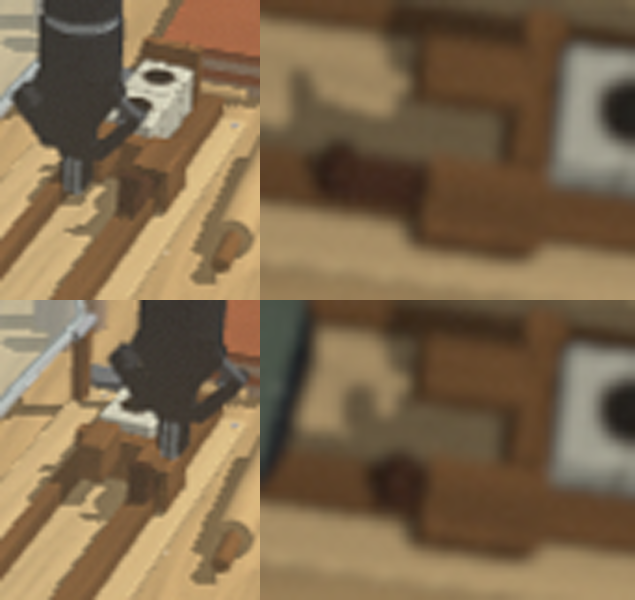

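The pairs show the bar unmoved and the tab now close behind the bridge at (395,480), against (335,170) before. It held under a second 14 N push, so the wedge is jammed. Next is the cover. The handle is measured at about (0.631, -0.275, 0.295), which matches the expected 295 mm height.

>>> servo_tool(motion=[{"fingers": -0.2,"offset": [0,0,-0.045],"twist": 0},{"fingers": -0.2,"offset": [0,0,-0.045],"twist": 0},{"fingers": -0.2,"offset": [0,0,-0.045],"twist": 0},{"fingers": -0.2,"offset": [0,0,-0.045],"twist": 0},{"fingers": -0.2,"offset": [-0.022,0.028,0],"twist": 0},{"fingers": -0.2,"offset": [-0.022,0.028,0],"twist": 0},{"fingers": -0.2,"offset": [-0.022,0.028,0],"twist": 0},{"fingers": -0.2,"offset": [-0.022,0.028,0],"twist": 0},{"fingers": -0.2,"offset": [-0.022,0.028,0],"twist": 0},{"fingers": -0.2,"offset": [-0.022,0.028,0],"twist": 0},{"fingers": -0.2,"offset": [-0.022,0.028,0],"twist": 0},{"fingers": -0.2,"offset": [-0.022,0.028,0],"twist": 0},{"fingers": -0.2,"offset": [-0.022,0.028,0],"twist": 0},{"fingers": -0.2,"offset": [-0.022,0.028,0],"twist": 0},{"fingers": -0.2,"offset": [-0.003,0.003,0],"twist": 0},{"fingers": -0.2,"offset": [0,0,0],"twist": 0},{"fingers": -0.2,"offset": [0,0,0],"twist": 0}])

```text
t: 36.95
tool_pos: [0.63, -0.2761, 0.3916]
eef_rot: [-0.001, 0.741, 0.671, -0.0]
wrist_force: [-0.0, 0.5, 0.5]
gripper_width: 0.0511
grip_force: 0.0
```

```bash
python3 - <<'E'
from h import *
im,d=snap('side'); P=cloud('side',d)
m=(P[...,2]>.28)&(P[...,2]<.315)&(P[...,0]>.58)&(P[...,0]<.68)&(P[...,1]>-.36)&(P[...,1]<-.19)
q=P[m]; print(len(q),np.median(q,0).round(4),np.percentile(q,[3,97],axis=0).round(3).tolist())
print(np.polyfit(q[:,1],q[:,0],1).round(4))
# refine: mean gray handle in both earlier frames
for n in('top1','side1','top7'):
    f=np.load(n+'.npz'); P=cloud(n[:-1],f['d'])
    m=(P[...,2]>.28)&(P[...,2]<.315)&(P[...,0]>.58)&(P[...,0]<.68)&(P[...,1]>-.36)&(P[...,1]<-.19)
    q=P[m]; print(n,len(q),q.mean(0).round(4),np.percentile(q[:,1],[3,97]).round(3))
print(robot.get_state()['tool_pos'])
E
```

```text
66 [ 0.631  -0.2623  0.2957] [[0.621, -0.333, 0.283], [0.64, -0.214, 0.3]]
[0.1057 0.6594]
top1 127 [ 0.6299 -0.2782  0.298 ] [-0.338 -0.216]
side1 67 [ 0.6311 -0.271   0.2937] [-0.339 -0.213]
top7 125 [ 0.6301 -0.2774  0.2979] [-0.339 -0.217]
[ 0.62986964 -0.27564012  0.39254893]
```

>>> servo_tool(motion=[{"fingers": -0.2,"offset": [0,0,0.025],"twist": 0},{"fingers": -0.2,"offset": [0,0,0.025],"twist": 0},{"fingers": -0.2,"offset": [0,0,0.015],"twist": 0},{"fingers": -0.2,"offset": [0,0,0.01],"twist": 0},{"fingers": -0.2,"offset": [0,0,0.01],"twist": 0},{"fingers": -0.2,"offset": [0,0,0.005],"twist": 0},{"fingers": -0.2,"offset": [0,0,0],"twist": 0},{"fingers": -0.2,"offset": [0,0,0],"twist": 0}])

```text
t: 37.8
tool_pos: [0.6306, -0.2761, 0.3035]
eef_rot: [0.0, 0.741, 0.672, 0.0]
wrist_force: [0.2, -0.1, -0.7]
gripper_width: 0.0511
grip_force: 0.0
```

>>> servo_tool(motion=[{"fingers": 0.3,"offset": [0,0,0],"twist": 0},{"fingers": 0.6,"offset": [0,0,0],"twist": 0},{"fingers": 1,"offset": [0,0,0],"twist": 0},{"fingers": 1,"offset": [0,0,0],"twist": 0},{"fingers": 1,"offset": [0,0,0],"twist": 0},{"fingers": 1,"offset": [0,0,0],"twist": 0}], newtons=25)

```text
t: 38.4
tool_pos: [0.6307, -0.2761, 0.3032]
eef_rot: [0.001, 0.741, 0.672, 0.0]
wrist_force: [1.3, -0.1, 2.7]
gripper_width: 0.0086
grip_force: 25.9
```

```bash
python3 -c "
import numpy as np
p=np.r_[1.826,1.796,np.arange(1.726,1.0,-.07)]
p=np.r_[p,np.arange(p[-1]-.06,.3,-.06)]; p=np.r_[p,np.linspace(p[-1]-.04,.026,7)]
x=np.round(-.195*np.cos(p),4);z=np.round(.195*np.sin(p),4)
for a,b,c in zip(p[1:],np.diff(x),-np.diff(z)): print(round(a,3),round(b,4),round(c,4))
"
```

```text
1.796 -0.0057 -0.0014
1.726 -0.0134 -0.0026
1.656 -0.0135 -0.0016
1.586 -0.0136 -0.0007
1.516 -0.0137 0.0003
1.446 -0.0136 0.0012
1.376 -0.0134 0.0022
1.306 -0.0133 0.0031
1.236 -0.0131 0.004
1.166 -0.0127 0.005
1.096 -0.0123 0.0058
1.026 -0.012 0.0066
0.966 -0.0098 0.0064
0.906 -0.0094 0.0069
0.846 -0.009 0.0075
0.786 -0.0085 0.008
0.726 -0.008 0.0085
0.666 -0.0075 0.009
0.606 -0.007 0.0094
0.546 -0.0063 0.0098
0.486 -0.0058 0.0102
0.426 -0.0052 0.0105
0.366 -0.0045 0.0108
0.306 -0.0038 0.0111
0.266 -0.0022 0.0074
0.226 -0.0019 0.0076
0.186 -0.0016 0.0076
0.146 -0.0013 0.0077
0.106 -0.001 0.0078
0.066 -0.0007 0.0077
0.026 -0.0003 0.0078
```

>>> servo_tool(motion=[{"fingers": 1,"offset": [0,-0.0057,-0.0014],"twist": 0},{"fingers": 1,"offset": [0,-0.0134,-0.0026],"twist": 0},{"fingers": 1,"offset": [0,-0.0135,-0.0016],"twist": 0},{"fingers": 1,"offset": [0,-0.0136,-0.0007],"twist": 0},{"fingers": 1,"offset": [0,-0.0137,0.0003],"twist": 0},{"fingers": 1,"offset": [0,0,0],"twist": 0}])

```text
t: 39.0
tool_pos: [0.5692, -0.2702, 0.3096]
eef_rot: [0.0, 0.741, 0.671, -0.0]
wrist_force: [0.0, -0.2, 4.4]
gripper_width: 0.0086
grip_force: 25.6
```

>>> servo_tool(motion=[{"fingers": 1,"offset": [0,-0.0125,0.0012],"twist": 0},{"fingers": 1,"offset": [0,-0.0134,0.0022],"twist": 0},{"fingers": 1,"offset": [0,-0.0133,0.0031],"twist": 0},{"fingers": 1,"offset": [0,-0.0131,0.004],"twist": 0},{"fingers": 1,"offset": [0,-0.0127,0.005],"twist": 0},{"fingers": 1,"offset": [0,-0.0123,0.0058],"twist": 0},{"fingers": 1,"offset": [0,-0.012,0.0066],"twist": 0},{"fingers": 1,"offset": [0,0,0],"twist": 0}])

```text
t: 39.8
tool_pos: [0.4803, -0.2616, 0.28]
eef_rot: [-0.001, 0.741, 0.671, -0.001]
wrist_force: [-1.7, -1.5, 0.8]
gripper_width: 0.0084
grip_force: 25.5
```

>>> servo_tool(motion=[{"fingers": 1,"offset": [0,-0.0098,0.0064],"twist": 0},{"fingers": 1,"offset": [0,-0.0094,0.0069],"twist": 0},{"fingers": 1,"offset": [0,-0.009,0.0075],"twist": 0},{"fingers": 1,"offset": [0,-0.0085,0.008],"twist": 0},{"fingers": 1,"offset": [0,-0.008,0.0085],"twist": 0},{"fingers": 1,"offset": [0,-0.0075,0.009],"twist": 0},{"fingers": 1,"offset": [0,-0.007,0.0094],"twist": 0},{"fingers": 1,"offset": [0,-0.0063,0.0098],"twist": 0},{"fingers": 1,"offset": [0,0,0],"twist": 0}])

```text
t: 40.7
tool_pos: [0.4165, -0.2552, 0.2143]
eef_rot: [-0.0, 0.741, 0.671, -0.0]
wrist_force: [1.5, -2.7, -1.7]
gripper_width: 0.0084
grip_force: 25.5
```

>>> servo_tool(motion=[{"fingers": 1,"offset": [0,-0.0058,0.0102],"twist": 0},{"fingers": 1,"offset": [0,-0.0052,0.0105],"twist": 0},{"fingers": 1,"offset": [0,-0.0045,0.0108],"twist": 0},{"fingers": 1,"offset": [0,-0.0038,0.0095],"twist": 0},{"fingers": 1,"offset": [0,-0.0022,0.0074],"twist": 0},{"fingers": 1,"offset": [0,-0.0019,0.0076],"twist": 0},{"fingers": 1,"offset": [0,-0.0016,0.0076],"twist": 0},{"fingers": 1,"offset": [0,-0.0013,0.0077],"twist": 0},{"fingers": 1,"offset": [0,0,0],"twist": 0}])

```text
t: 41.6
tool_pos: [0.391, -0.2528, 0.1433]
eef_rot: [0.0, 0.741, 0.672, 0.0]
wrist_force: [5.4, -3.0, -1.4]
gripper_width: 0.0087
grip_force: 24.7
```

>>> servo_tool(motion=[{"fingers": 1,"offset": [0,-0.0006,0.005],"twist": 0},{"fingers": 1,"offset": [0,-0.0005,0.005],"twist": 0},{"fingers": 1,"offset": [0,-0.0003,0.004],"twist": 0},{"fingers": 1,"offset": [0,-0.0002,0.004],"twist": 0},{"fingers": 1,"offset": [0,0,0],"twist": 0}])

```text
t: 42.1
tool_pos: [0.3893, -0.2526, 0.1255]
eef_rot: [0.0, 0.741, 0.672, 0.0]
wrist_force: [4.7, -3.0, -0.4]
gripper_width: 0.0087
grip_force: 24.6
```

>>> servo_tool(motion=[{"fingers": 1,"offset": [0,0,0.003],"twist": 0},{"fingers": 1,"offset": [0,0,0.002],"twist": 0},{"fingers": 1,"offset": [0,0,0],"twist": 0}])

```text
t: 42.4
tool_pos: [0.3892, -0.2526, 0.1212]
eef_rot: [0.0, 0.741, 0.672, -0.0]
wrist_force: [2.7, -2.5, 2.3]
gripper_width: 0.009
grip_force: 25.0
```

>>> servo_tool(motion=[{"fingers": 1,"offset": [0,0,0.002],"twist": 0},{"fingers": 1,"offset": [0,0,0],"twist": 0},{"fingers": 1,"offset": [0,0,0],"twist": 0}])

```text
t: 42.7
tool_pos: [0.3891, -0.2526, 0.1207]
eef_rot: [0.001, 0.741, 0.672, -0.0]
wrist_force: [-0.5, 0.0, 19.5]
gripper_width: 0.0084
grip_force: 26.7
```

```bash
python3 - <<'E'
from h import *
for n in('top','side'):
    im,d=snap(n); P=cloud(n,d); np.savez(n+'8.npz',im=im,d=d)
    u=np.array([.0976,.9952]);w=np.array([.9952,-.0976]);o=np.array([.4639,-.4026])
    q=P[...,:2]-o; yy=q@u; xx=q@w; z=P[...,2]
    hsv=cv2.cvtColor(im,cv2.COLOR_RGB2HSV)
    # aluminium edges along far (hinge) and near free edge
    for a,b in((.08,.11),(.04,.08),(0,.04),(-.04,0),(-.065,-.03)):
        m=(xx>a)&(xx<b)&(yy>-.01)&(yy<.29)&(z>.095)&(z<.16)&(d>0)
        print(n,a,m.sum(),z[m].mean().round(4) if m.sum() else None)
E
```

```text
top 0.08 548 0.114
top 0.04 581 0.1119
top 0 450 0.1115
top -0.04 383 0.1112
top -0.065 250 0.1142
side 0.08 285 0.1118
side 0.04 377 0.1099
side 0 349 0.1098
side -0.04 297 0.1097
side -0.065 204 0.1142
```

>>> servo_tool(motion=[{"fingers": 1,"offset": [0,0,-0.0015],"twist": 0},{"fingers": 1,"offset": [0,0,0],"twist": 0},{"fingers": 0.7,"offset": [0,0,0],"twist": 0},{"fingers": 0.6,"offset": [0,0,0],"twist": 0},{"fingers": 0.55,"offset": [0,0,0],"twist": 0},{"fingers": 0.55,"offset": [0,0,0],"twist": 0},{"fingers": 0.55,"offset": [0,0,0],"twist": 0}])

```text
t: 43.5
tool_pos: [0.3884, -0.2519, 0.1201]
eef_rot: [-0.001, 0.741, 0.672, -0.0]
wrist_force: [-0.0, -0.2, -1.2]
gripper_width: 0.0193
grip_force: 0.0
```

>>> servo_tool(motion=[{"fingers": 0.55,"offset": [0,0,-0.005],"twist": 0},{"fingers": 0.55,"offset": [0,0,-0.01],"twist": 0},{"fingers": 0.55,"offset": [0,0,-0.02],"twist": 0},{"fingers": 0.55,"offset": [0,0,-0.03],"twist": 0},{"fingers": 0.55,"offset": [0,0,-0.04],"twist": 0},{"fingers": 0.55,"offset": [0,0,-0.04],"twist": 0},{"fingers": 0.55,"offset": [0.04,-0.02,0],"twist": 0},{"fingers": 0.55,"offset": [0.045,0,0],"twist": 0},{"fingers": 0.55,"offset": [0.045,0,0],"twist": 0},{"fingers": 0.55,"offset": [0.045,0,0],"twist": 0},{"fingers": 0.55,"offset": [0.045,0,0],"twist": 0},{"fingers": 0.55,"offset": [0.045,0,0],"twist": 0},{"fingers": 0.55,"offset": [0.045,0,0],"twist": 0},{"fingers": 0.55,"offset": [0.045,0,0],"twist": 0},{"fingers": 0.55,"offset": [0,0,0],"twist": 0},{"fingers": 0.55,"offset": [0,0,0],"twist": 0}])

```text
t: 45.1
tool_pos: [0.4036, 0.1038, 0.2662]
eef_rot: [0.0, 0.74, 0.673, 0.0]
wrist_force: [0.2, -0.0, -0.1]
gripper_width: 0.0191
grip_force: 0.0
```

```bash
python3 - <<'E'
from h import *
im,d=snap('top'); P=cloud('top',d)
c=im[175:265,270:400]; a=cv2.resize(c[:,:,::-1],(800,554),interpolation=cv2.INTER_CUBIC); cv2.imwrite('pics/fin.png',a)
u=np.array([.0976,.9952]);w=np.array([.9952,-.0976]);o=np.array([.4639,-.4026])
q=P[...,:2]-o; yy=q@u; xx=q@w; z=P[...,2]
for a,b in((.08,.11),(.04,.08),(0,.04),(-.04,0),(-.065,-.03),(-.1,-.08)):
    m=(xx>a)&(xx<b)&(yy>-.01)&(yy<.29)&(z>.095)&(z<.16); print(a,m.sum(),z[m].mean().round(4))
s=robot.get_state(); print(s['tool_pos'],s['t'],s['wrist_force'].round(1))
E
```

```text
0.08 585 0.114
0.04 842 0.1118
0 867 0.1116
-0.04 883 0.1115
-0.065 605 0.1142
-0.1 106 0.1153
[0.40361328 0.10288578 0.26605873] 45.15 [ 0.1 -0.4 -1.4]
```

View pics/fin.png

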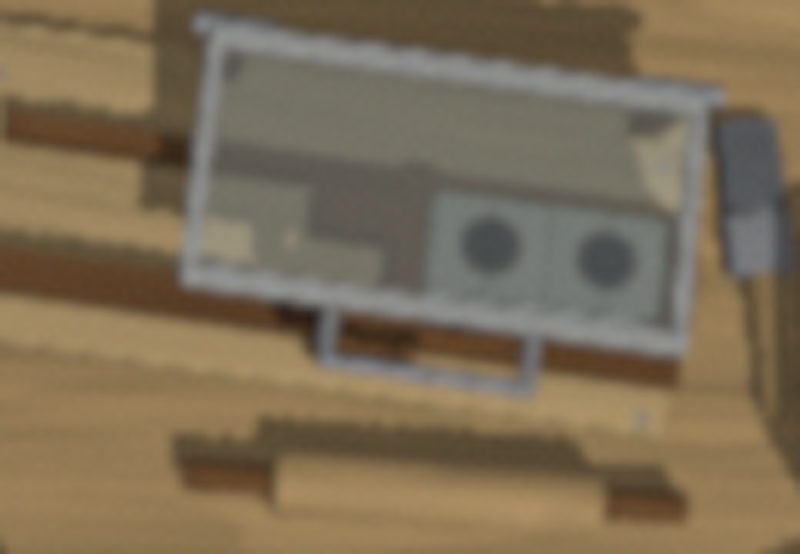

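The cover lies level, with all its strips within 4 mm in height. The two moulds sit in a tight row under it, with holes at (490,243) and (607,260), and nothing else has moved. I'm handing in.

```bash
python3 -c "
from plant import robot
print(robot.sign_off())"
```

```text
the job is handed in; nothing more can be done
None
```

I handed the job in at about 45 s: both moulds stand in a close row against the end stop, the bar is snug, the wedge is jammed and the cover was lowered gently shut. The hand-in gave no verdict, and I saw the wedge hold under a second 14 N push but could not read its joint value (travel measured at about 29 mm).

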